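# Proof-pull a bag handle to the set-clip

## Task

Proof-test the brass bag handle clamped in the bench pull gauge: first push the red peak pointer back to zero, fully against the black pusher, then pull the brass bar out until the red pointer is level with the yellow set-clip and hold it there for about a second. Then ease the bar fully home without letting it snap back and let go, leaving the red pointer showing its reading at the clip; do not shift the clip or the other things on the bench.

Things in the scene. Friction and masses are not known exactly. Their poses are not given: they have to be found in the camera images.
- gauge: Bench pull gauge, screwed down on the green cutting mat (mat 3 mm thick). Dark base plate 410 x 90 x 12 mm, running from 250 mm on its -x side to 160 mm on its +x side of the origin. White housing 180 x 50 mm on it, from -40 to +140 mm in x, centred in y, its flat top 50 mm above the origin. Origin on the underside, on the centre line; z up; the gauge is pulled out along its own -x axis. Its position and heading (by about 20 degrees) change each time.
- bar (a point): Centre of the brass pull bar: the bag handle under test, clamped in the sprung slide. Bar 14 mm thick, 74 mm long along the gauge's y axis, its centre 78 mm above the gauge's origin, level, carried at its two ends by 8 mm wide uprights; 33 mm free height under it and 58 mm clear between the uprights. At rest 130 mm to the -x side of the gauge's origin, so 90 mm clear of the housing. Axes as the gauge's.
- pull (a joint): How far the sprung slide (with the brass bar and the black pusher) is pulled out, m: 0 = fully home, 0.09 = end stop. Spring: 4 N at rest, rising 0.2 N per mm; let go, it snaps home.
- pusher_face (a point): Centre of the front (-x) face of the black pusher block that stands on top of the housing (20 mm wide, 20 mm high) and moves with the bar. When the slide is home it is 94 mm to the +x side of the gauge's origin. Pulled out, it pushes the red pointer ahead of it; it does not bring it back. Axes as the gauge's.
- rider_top (a point): Top centre of the red peak pointer: an upright fin on top of the housing, 8 mm thick (along x), 28 mm wide (along y), from the housing's top to 28 mm above it (78.5 mm above the gauge's origin); a small red arrow at its foot points to the gauge's -y side. It slides along the housing's centre line and stays where it is left (friction about 1.5 N); it can be pushed back by hand. Axes as the gauge's.
- rider (a joint): Reading of the red pointer, m: 0 = zero, hard up against the pusher when the slide is home (fin centre 90 mm to the +x side of the gauge's origin); grows towards -x, to 0.088 at most. Left at some old reading at the start.
- clip_line (a point): Black line on the top of the yellow set-clip, which marks the wanted load: clip 12 mm wide along x, on the housing's -y edge, 32 mm off the centre line, its top 53 mm above the gauge's origin (3 mm above the housing). The clip is pushed on with friction (6 N) and must stay where it is. 35 to 75 mm to the -x side of the pointer's zero. Axes as the gauge's.
- thread: black thread spool, 38 mm across, 62 mm tall, upright; loose bystander, origin at the centre of its underside
- cork_block: tan cork block 55 x 30 x 22 mm; loose bystander, origin at the centre of its underside
- pliers: red-handled pliers lying flat, about 145 x 35 x 12 mm; loose bystander, origin at the centre of its underside
- glue: white glue bottle, 40 mm across, 85 mm tall; loose bystander, origin at the centre of its underside
- jar: empty white cup, 60 mm across, 60 mm tall; loose bystander, origin at the centre of its underside
- brush: wooden brush lying on its bristles, 120 x 40 x 40 mm; loose bystander, origin at the centre of its underside
- edge_block: wooden edge block 90 x 45 x 30 mm; loose bystander, origin at the centre of its underside

How it is judged:
By the outcome, as a careful person would: the job done as asked, in the order asked, and still so for the second after the job is handed in, with the robot touching nothing.
It also fails if it takes over 64 s, if anything falls off the work surface, if the arm or the gripper's body presses on something with over 40 N, if the wrist force passes 120 N, or if a joint passes its speed limit or range.

## Robot

A 6-joint arm with a two-finger parallel gripper is mounted at the origin on the work surface. World frame = base frame: x ahead of the robot, y to its left, z up, the work surface at z = 0. Lengths are in mm, angles in degrees, forces in N, time in s.
With the tool pointing down it reaches from about 350 to 950 mm from the base axis. Payload 17.4 kg.
Tool frame: the origin (TCP) lies midway between the tips of the shut fingers; the grasp point (between the pads) lies 19 mm behind it; z points along the fingers, y is the direction in which the jaws open and shut (so a half turn about z gives the same grasp; the last joint's range is limited). The gripper opens to 93 mm and grips with 3 to 60 N. Pads are 15 mm wide; open, the fingers measure 128 mm over their backs; the gripper's body (75 mm by 188 mm) begins 65 mm behind the grasp point.
Start: joints at [-73.384, 6.646, 82.598, -0, 90.757, -2.166], TCP at [217.314, -639.067, 218.646] pointing down, gripper open.
Joint ranges: [-162.19, 162.19], [-47.58, 125.68], [4.15, 143.07], [-65.23, 245.23], [0.69, 171.88], [-170.13, 170.13]. Speed limits (degrees/s): [108.29, 108.29, 127.2, 180, 180, 180].

## Interface

Orientations are given as [roll, pitch, yaw] about the fixed x, y, z axes, in that order (R = Rz(yaw) Ry(pitch) Rx(roll)).
In Python, from bench import arm gives the robot as it stands.
- The arm moves only by the tool apply_moves, never from a script. Its argument "targets" is a list of rows, each an object of numbers: "x", "y", "z": the shift along the tool's x, y, z in units of 40 mm (1.0 is 40 mm); "wx", "wy", "wz": the turn, a rotation vector about the tool's x, y, z in units of 6 degrees (1.0 is 6 degrees); "gripper": the opening, from 0 (shut) to 1 (fully open). In form: [{"x": .., "y": .., "z": .., "wx": .., "wy": .., "wz": .., "gripper": ..}, ...]. A call has 1 to 10 rows; each row is the pose to reach, as a shift and turn from the pose measured when the call began, along the tool's axes at that moment; what a row does not reach only later rows make up. A row lasts 1/12 s, in which the tool goes at most 41.7 mm and 7.16 degrees, less where a joint would pass 70% of its speed; a pose out of reach is approached as far as the arm can. A call with a gripper value outside its range is refused whole. The fingers move at their own pace and stop on an object; "grip_force" is the grip in N (left out, the last holds). Time passes only in rows, so rows that repeat a pose let the fingers close. It gives the time, the measured TCP pose, the force and the opening at its end, in the units of the state.
- arm.state(): the state, without advancing time (a new reading comes with each control period).
- arm.camera(name): name is "scene" or "top" or "wrist"; returns a dict with "color" (400x640x3 uint8, blue, green, red), "fovy" (degrees; the focal length in pixels is half the picture's height over the tangent of half this angle, whatever the lens; pixels are square), "cx", "cy" (the principal point, pixels), "extrinsics" (4x4, takes a point from world to camera coordinates); the wrist camera has in their place "T_tool_cam" (4x4, takes a point from camera to tool coordinates, whose origin is the TCP and whose axes are the flange's). Camera axes: x right, y down, z forward; pixel columns grow to the right and rows downward; lengths in mm; the calibration is good to about 2 mm. A picture is of the moment at which its call begins: read the wrist's pose just before it. There is no depth.
- arm.close_job(): hands the job in, once; it reports no verdict.
Trained networks look in the newest picture that a camera, given by its name, has taken for a name from the list of things; names that differ only in an ending like _2 or _b are one class to them, and where a whole thing is asked for, a point or a joint stands for the part that bears it (a point fixed in the world has none). Each returns a list of dicts, best first, with "score" (0 to 1); they miss things now and then, are a little off and sometimes report something else, mostly with a low value. They report only what shows in the picture. A call takes as long as a camera call.
- arm.boxes_of(thing, camera): "centre" ([row, column] in pixels, amid what is visible of it).
- arm.trace(thing, camera): "mask" (400x640 bool, what is visible of it) and "centre" ([row, column] in pixels, amid what is visible of it).
The state is a dict: "time_s": time; "q": joint angles; "joint_velocities": joint speeds; "effort": joint torques, N m; "position": TCP position; "tcp_rot": TCP orientation; "wrist_force": force on the tool from outside, world axes, zero at the start; "torque": the same for the moment, N m; "grip_width": finger opening in mm.
Only numpy, scipy, OpenCV 4.12 (cv2) and the standard library are available. Lean on these libraries where they do the work, as an engineer would, in place of code of your own. Each camera call takes 0.05 s, during which the arm holds its last target.

## Working session

There is one attempt and no reset: what is moved stays moved. The work goes in short steps, Python scripts to look and compute and a tool call to move; the robot and the scene stay as the last step left them, time stands still between calls to the robot, and variables do not carry over. Pictures are saved under pics/ and viewed, and the job is handed in when it is done.

Besides the shell and the picture viewer there is one more tool, called after "Call:" as name(argument=value, ...) on one line, values as JSON. apply_moves: Moves the arm, as the interface text tells. Its arguments: {"type":"object","properties":{"targets":{"type":"array","items":{"type":"object","properties":{"x":{"type":"number"},"y":{"type":"number"},"z":{"type":"number"},"wx":{"type":"number"},"wy":{"type":"number"},"wz":{"type":"number"},"gripper":{"type":"number"}}}},"grip_force":{"type":"number"}},"required":["targets"]}

```bash
ls; mkdir -p pics
python3 - <<'E'
from bench import arm
import cv2
print(arm.state())
for n in ("scene","top","wrist"):
    c=arm.camera(n); cv2.imwrite(f"pics/a_{n}.png",c["color"])
    print(n,{k:v for k,v in c.items() if k!="color"})
E
```

```text
pics
{'time_s': 0.0, 'q': array([-7.33836721e+01,  6.67305176e+00,  8.26355129e+01,  1.56898936e-03,
        9.07556276e+01, -2.16676239e+00]), 'joint_velocities': array([ 0.03096053, -0.05996312,  0.09097599, -0.0075496 ,  0.08440684,
        0.0897752 ]), 'effort': array([-3.13613955e-04, -7.21269464e+01, -6.22609949e+01,  7.79772783e-02,
        2.38414819e-02, -1.32029681e-04]), 'position': array([ 217.27180231, -638.8640605 ,  217.9203287 ]), 'tcp_rot': array([-1.79935913e+02, -3.99474240e-03,  1.87831079e+01]), 'wrist_force': array([ 0.33096818, -0.4240496 ,  0.18657194]), 'torque': array([-0.00032436, -0.01584954,  0.0132632 ]), 'grip_width': 93.07119614644837}
scene {'fovy': 42.16528953557335, 'cx': 315.10330453189425, 'cy': 198.30675735111802, 'extrinsics': array([[-6.60420398e-01,  7.50765836e-01,  1.39841780e-02,
         3.96880557e+02],
       [ 4.47371793e-01,  4.08356831e-01, -7.95677810e-01,
        -1.99486520e+02],
       [-6.03078251e-01, -5.19225729e-01, -6.05558639e-01,
         1.61638887e+03],
       [ 0.00000000e+00,  0.00000000e+00,  0.00000000e+00,
         
[... 199 characters left out ...]
,
       [-9.82460729e-01,  2.32619961e-02, -1.85012960e-01,
         5.81337118e+02],
       [ 1.85335578e-01,  1.25572674e-02, -9.82595053e-01,
         1.28613783e+03],
       [ 0.00000000e+00,  0.00000000e+00,  0.00000000e+00,
         1.00000000e+00]])}
wrist {'fovy': 68.82047288286067, 'cx': 317.65961659552204, 'cy': 201.01555063646046, 'T_tool_cam': array([[ 1.86198887e-04, -9.55079462e-01, -2.96349772e-01,
         8.27255905e+01],
       [ 9.99999972e-01,  2.21477239e-04, -8.54715688e-05,
         3.79624475e-01],
       [ 1.47266869e-04, -2.96349748e-01,  9.55079476e-01,
        -1.66685102e+02],
       [ 0.00000000e+00,  0.00000000e+00,  0.00000000e+00,
         1.00000000e+00]])}
```

View pics/a_scene.png

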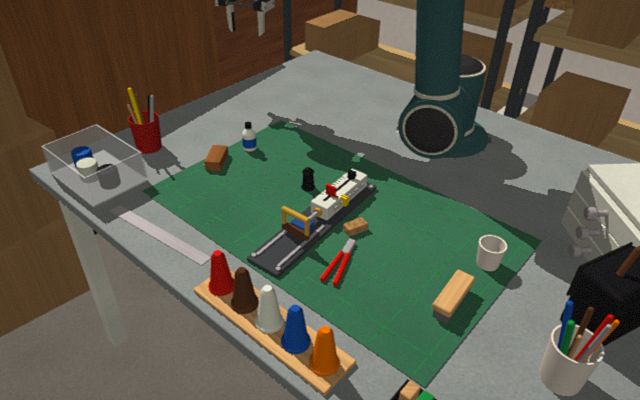

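View pics/a_top.png

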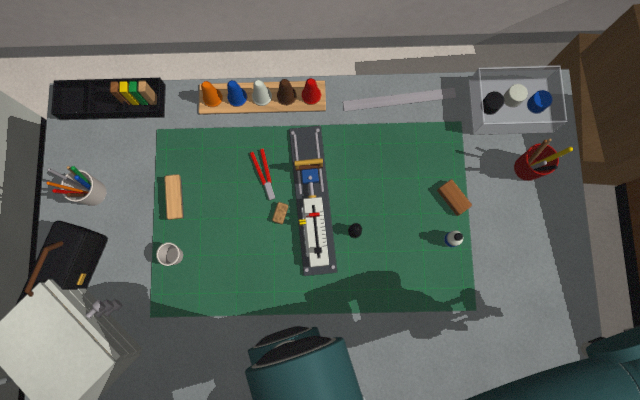

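View pics/a_wrist.png

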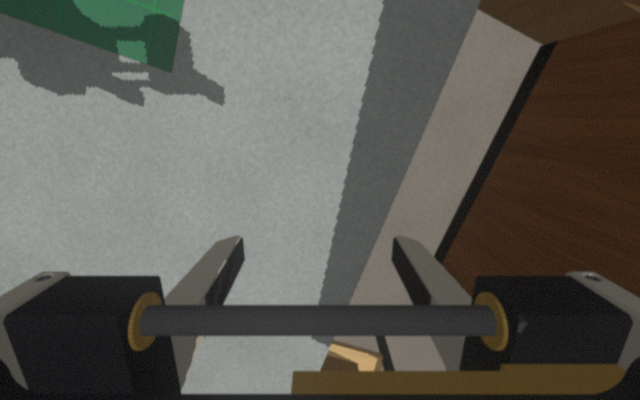

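The top view shows the gauge at columns 290-337, rows 125-275, with the bar at the far end (row 163). The red pointer is near (214,313), the yellow clip near (222,303) and the black pusher near (250,318). I'll zoom in and localise the gauge.

Run:
```python
import cv2
t=cv2.imread("pics/a_top.png")[115:290,225:375]
cv2.imwrite("pics/a_topz.png",cv2.resize(t,None,fx=3.4,fy=3.4,interpolation=cv2.INTER_CUBIC))
s=cv2.imread("pics/a_scene.png")[150:290,230:400]
cv2.imwrite("pics/a_scz.png",cv2.resize(s,None,fx=4.2,fy=4.2,interpolation=cv2.INTER_CUBIC))
from bench import arm
for cam in("top","scene"):
  arm.camera(cam)
  for n in("gauge","bar","pusher_face","rider_top","clip_line","thread","cork_block","pliers"):
    r=arm.boxes_of(n,cam); print(cam,n,[(round(d["score"],2),[round(float(v),1) for v in d["centre"]]) for d in r[:2]])
```

```text
top gauge [(0.72, [200.2, 311.5])]
top bar [(0.85, [171.1, 306.5])]
top pusher_face [(0.71, [170.8, 311.7]), (0.61, [214.9, 282.8])]
top rider_top []
top clip_line []
top thread [(0.54, [228.3, 352.9])]
top cork_block [(0.73, [214.2, 282.6])]
top pliers [(0.62, [175.9, 268.0])]
scene gauge [(0.6, [220.0, 311.5])]
scene bar [(0.95, [224.4, 300.2])]
scene pusher_face []
scene rider_top [(0.53, [192.8, 331.1])]
scene clip_line [(0.53, [202.1, 347.0])]
scene thread [(0.63, [177.7, 304.6])]
scene cork_block [(0.66, [230.9, 356.6])]
scene pliers [(0.77, [262.8, 340.9]), (0.64, [224.1, 302.0])]
```

View pics/a_topz.png

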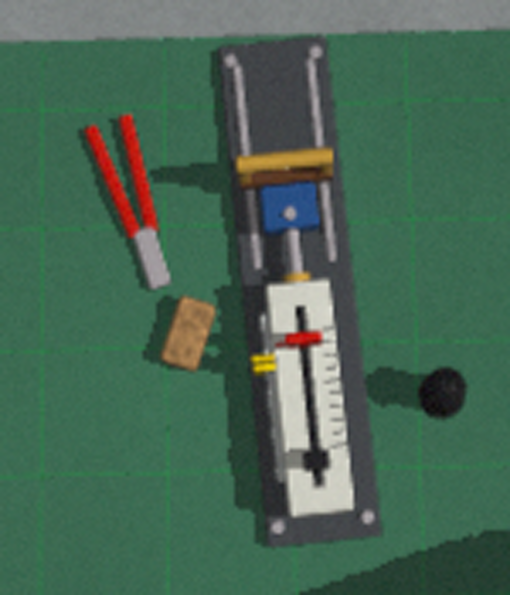

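View pics/a_scz.png

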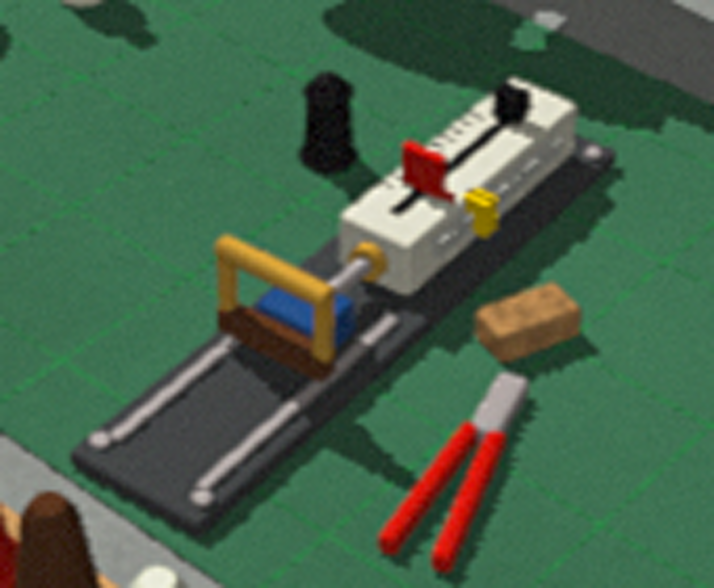

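```bash
cat > h.py <<'E'
import numpy as np, cv2
from scipy.optimize import least_squares
from scipy.spatial.transform import Rotation as Ro
from bench import arm
def proj(c,P):
    P=np.atleast_2d(P); E=c["extrinsics"]; p=P@E[:3,:3].T+E[:3,3]
    f=200/np.tan(np.radians(c["fovy"]/2))
    return np.c_[c["cx"]+f*p[:,0]/p[:,2], c["cy"]+f*p[:,1]/p[:,2]]
def tool():
    s=arm.state(); T=np.eye(4); T[:3,:3]=Ro.from_euler("xyz",s["tcp_rot"],degrees=True).as_matrix(); T[:3,3]=s["position"]; return T,s
def wcam():
    T,s=tool(); c=arm.camera("wrist"); c["extrinsics"]=np.linalg.inv(T@c["T_tool_cam"]); return c,s
def ray(c,u,v,z):
    f=200/np.tan(np.radians(c["fovy"]/2)); d=np.array([(u-c["cx"])/f,(v-c["cy"])/f,1.])
    R=c["extrinsics"][:3,:3]; o=-R.T@c["extrinsics"][:3,3]; d=R.T@d
    return o+d*(z-o[2])/d[2]
def g2w(p,G): # p=(x,y,yawdeg)
    x,y,a=p; a=np.radians(a); G=np.atleast_2d(G)
    return np.c_[x+np.cos(a)*G[:,0]-np.sin(a)*G[:,1], y+np.sin(a)*G[:,0]+np.cos(a)*G[:,1], G[:,2]+3]
def w2g(p,W):
    x,y,a=p; a=np.radians(a); W=np.atleast_2d(W)-[x,y,3]
    return np.c_[np.cos(a)*W[:,0]+np.sin(a)*W[:,1], -np.sin(a)*W[:,0]+np.cos(a)*W[:,1], W[:,2]]
E
python3 - <<'E'
from h import *
ct=arm.camera("top"); cs=arm.camera("scene")
Gt=np.array([[-250,-45,12],[-250,45,12],[160,-45,12],[160,45,12],[-40,-25,50],[-40,25,50],[140,-25,50],[140,25,50.]])
It=np.array([[220,48],[325,38],[270,546],[380,534],[267,286],[328,281],[289,517],[353,510.]])
It=(It+.5)/3.4-.5+[225,115]
Gs=np.array([[-250,45,12],[-250,-45,12],[-40,45,50],[-40,-25+0,50],[140,25,50],[140,-25,50.]])
Gs[2]=[-40,25,50]
Is=np.array([[75,457],[203,528],[342,213],[412,247],[513,78],[577,104.]])
Is=(Is+.5)/4.2-.5+[230,150]
f=lambda p:np.r_[(proj(ct,g2w(p,Gt))-It).ravel(),(proj(cs,g2w(p,Gs))-Is).ravel()]
r=least_squares(f,[600,0,185],loss="soft_l1"); print(r.x); print(f(r.x).reshape(-1,2).round(1))
for ff,n in((lambda p:(proj(ct,g2w(p,Gt))-It).ravel(),"top"),(lambda p:(proj(cs,g2w(p,Gs))-Is).ravel(),"sc")):
    print(n,least_squares(ff,[600,0,185]).x)
np.save("g.npy",r.x)
print("bar",g2w(r.x,[-130,0,78]))
E
```

```text
[540.47381598 -10.92281381 185.08982518]
[[-1.8 -0.1]
 [-0.7 -0.7]
 [-1.   0.9]
 [ 0.5  0.7]
 [-1.1  0. ]
 [-0.2 -0.6]
 [-0.2  0.3]
 [ 0.3  0.2]
 [-1.2 -1.3]
 [-0.2 -0.5]
 [-0.6  0.4]
 [-0.3  0.1]
 [-0.5 -0.6]
 [ 0.4 -0.3]]
top [540.76302593 -12.36101799 184.65514681]
sc [540.82561941  -9.52783653 185.35684831]
bar [[6.69961205e+02 6.10450062e-01 8.10000000e+01]]
```

```bash
cat >> h.py <<'E'
def plan(W,yaw):
    T,s=tool(); Rt=Ro.from_euler("xyz",[180,0,yaw],degrees=True).as_matrix()
    d=T[:3,:3].T@(np.array(W)-T[:3,3])/40; w=np.degrees(Ro.from_matrix(T[:3,:3].T@Rt).as_rotvec())/6
    print("t",round(s["time_s"],2),"xyz",d.round(3),"w",w.round(3),"F",s["wrist_force"].round(2),"grip",round(s["grip_width"],1))
E
python3 - <<'E'
from h import *
g=np.load("g.npy"); plan(g2w(g,[30,0,200])[0],g[2]-90)
E
```

```text
t 1.15 xyz [ 11.976 -12.444   0.391] w [ -0.     -0.    -12.718] F [0.96 0.11 0.65] grip 93.4
```

Call:
apply_moves(targets=[{"x":11.98,"y":-12.44,"z":0.39,"wz":-12.72,"gripper":1},{"x":11.98,"y":-12.44,"z":0.39,"wz":-12.72},{"x":11.98,"y":-12.44,"z":0.39,"wz":-12.72},{"x":11.98,"y":-12.44,"z":0.39,"wz":-12.72},{"x":11.98,"y":-12.44,"z":0.39,"wz":-12.72},{"x":11.98,"y":-12.44,"z":0.39,"wz":-12.72},{"x":11.98,"y":-12.44,"z":0.39,"wz":-12.72},{"x":11.98,"y":-12.44,"z":0.39,"wz":-12.72},{"x":11.98,"y":-12.44,"z":0.39,"wz":-12.72},{"x":11.98,"y":-12.44,"z":0.39,"wz":-12.72}])

```text
validation failed for argument at $.ta...
```

Run:
```python
from h import *
g=np.load("g.npy"); plan(g2w(g,[30,0,200])[0],g[2]-90)
```

```text
t 1.15 xyz [ 11.976 -12.444   0.391] w [ -0.     -0.    -12.718] F [0.96 0.11 0.65] grip 93.4
```

Call:
apply_moves(targets=[{"x":1.0,"y":-1.04,"z":0.03,"wx":0,"wy":0,"wz":-1.0,"gripper":1}])

```text
time_s: 1.23
position: [233.0, -604.2, 216.3]
tcp_rot: [-179.9, 0.1, 24.5]
wrist_force: [0.9, 0.4, 0.5]
grip_width: 92.8
```

Call:
apply_moves(targets=[{"x":11.98,"y":-10.44,"z":0.39,"wx":0,"wy":0,"wz":-11.7,"gripper":1}])

```text
time_s: 1.32
position: [251.8, -563.2, 215.6]
tcp_rot: [-179.9, -0.0, 32.0]
wrist_force: [1.1, 0.1, 0.5]
grip_width: 92.8
```

Run:
```python
from h import *
g=np.load("g.npy"); plan(g2w(g,[30,0,200])[0],g[2]-90)
```

```text
t 1.32 xyz [12.775 -8.214  0.33 ] w [-1.1000e-02 -1.0000e-02 -1.0507e+01] F [1.1  0.08 0.48] grip 92.8
```

Rows need every key, and large values are accepted.

Call:
apply_moves(targets=[{"x":12.78,"y":-8.21,"z":0.33,"wx":0,"wy":0,"wz":-10.51,"gripper":1},{"x":12.78,"y":-8.21,"z":0.33,"wx":0,"wy":0,"wz":-10.51,"gripper":1},{"x":12.78,"y":-8.21,"z":0.33,"wx":0,"wy":0,"wz":-10.51,"gripper":1},{"x":12.78,"y":-8.21,"z":0.33,"wx":0,"wy":0,"wz":-10.51,"gripper":1},{"x":12.78,"y":-8.21,"z":0.33,"wx":0,"wy":0,"wz":-10.51,"gripper":1},{"x":12.78,"y":-8.21,"z":0.33,"wx":0,"wy":0,"wz":-10.51,"gripper":1},{"x":12.78,"y":-8.21,"z":0.33,"wx":0,"wy":0,"wz":-10.51,"gripper":1},{"x":12.78,"y":-8.21,"z":0.33,"wx":0,"wy":0,"wz":-10.51,"gripper":1},{"x":12.78,"y":-8.21,"z":0.33,"wx":0,"wy":0,"wz":-10.51,"gripper":1},{"x":12.78,"y":-8.21,"z":0.33,"wx":0,"wy":0,"wz":-10.51,"gripper":1}])

```text
time_s: 2.15
position: [429.8, -184.5, 207.6]
tcp_rot: [180.0, -0.1, 95.5]
wrist_force: [0.2, -0.8, -0.9]
grip_width: 92.8
```

Run:
```python
from h import *
g=np.load("g.npy"); plan(g2w(g,[30,0,200])[0],g[2]-90)
```

```text
t 2.15 xyz [4.06  2.42  0.119] w [ 0.003 -0.009  0.069] F [ 0.24 -0.81 -0.85] grip 92.8
```

Call:
apply_moves(targets=[{"x":4.06,"y":2.42,"z":0.12,"wx":0,"wy":0,"wz":0.07,"gripper":1},{"x":4.06,"y":2.42,"z":0.12,"wx":0,"wy":0,"wz":0.07,"gripper":1},{"x":4.06,"y":2.42,"z":0.12,"wx":0,"wy":0,"wz":0.07,"gripper":1},{"x":4.06,"y":2.42,"z":0.12,"wx":0,"wy":0,"wz":0.07,"gripper":1},{"x":4.06,"y":2.42,"z":0.12,"wx":0,"wy":0,"wz":0.07,"gripper":1},{"x":4.06,"y":2.42,"z":0.12,"wx":0,"wy":0,"wz":0.07,"gripper":1},{"x":4.06,"y":2.42,"z":0.12,"wx":0,"wy":0,"wz":0.07,"gripper":1},{"x":4.06,"y":2.42,"z":0.12,"wx":0,"wy":0,"wz":0.07,"gripper":1}])

```text
time_s: 2.82
position: [510.4, -14.0, 203.0]
tcp_rot: [180.0, -0.0, 95.1]
wrist_force: [-0.7, -0.2, -1.2]
grip_width: 93.1
```

Run:
```python
from h import *
c,s=wcam(); cv2.imwrite("pics/b_w.png",c["color"]); print(s["position"],s["tcp_rot"],s["time_s"])
import pickle; pickle.dump(c,open("b.pkl","wb"))
```

```text
[510.40595966 -13.95932143 203.01799155] [ 1.79986200e+02 -3.75364185e-02  9.50974273e+01] 2.8167
```

View pics/b_w.png

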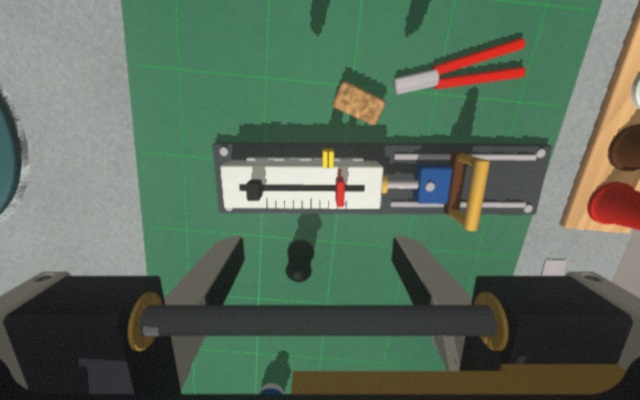

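The wrist view shows the whole gauge: pusher at (254,189), red pointer (340,188), clip (328,158), bar (475,190). Next I'll zoom in for an accurate reading.

Run:
```python
import cv2
t=cv2.imread("pics/b_w.png")
cv2.imwrite("pics/b_z1.png",cv2.resize(t[135:225,210:390],None,fx=4.4,fy=4.4,interpolation=cv2.INTER_CUBIC))
cv2.imwrite("pics/b_z2.png",cv2.resize(t[135:245,375:555],None,fx=4.4,fy=4.4,interpolation=cv2.INTER_CUBIC))
```

```text
(no output)
```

View pics/b_z1.png

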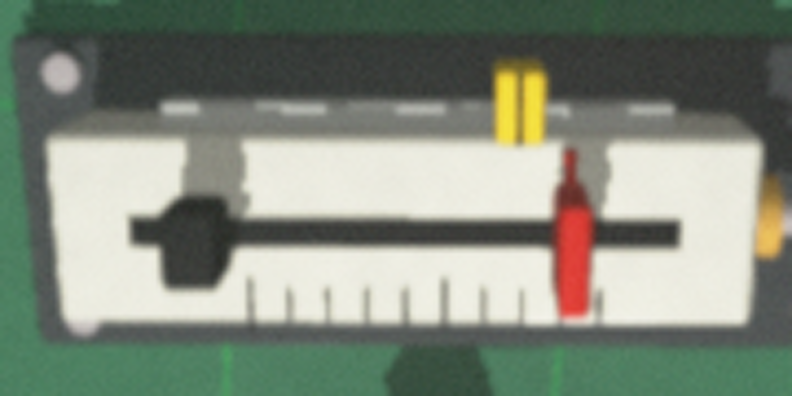

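View pics/b_z2.png

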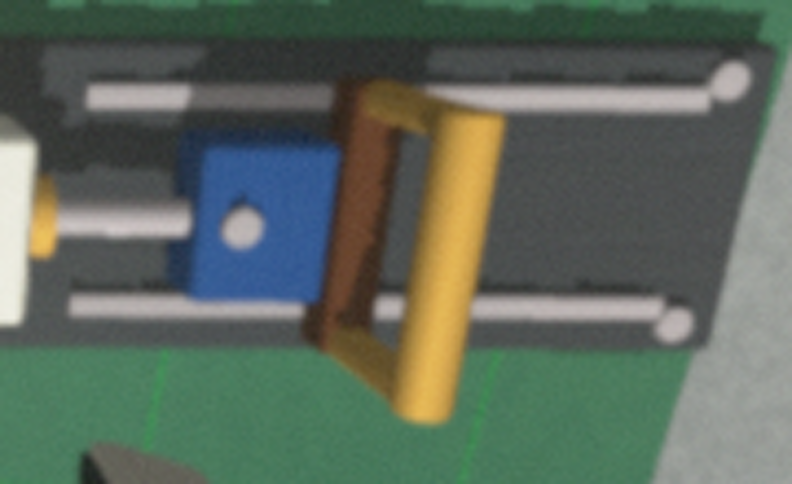

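Run:
```python
from h import *
import pickle; c=pickle.load(open("b.pkl","rb"))
z1=lambda a:(np.array(a,float)+.5)/4.4-.5+[210,135]
z2=lambda a:(np.array(a,float)+.5)/4.4-.5+[375,135]
G=np.array([[140,-25,50],[-40,-25,50],[140,25,50],[-40,25,50],[160,-45,12],[160,45,12],[-250,-45,12],[-250,45,12.]])
I=np.r_[z1([[47,137],[762,140],[66,325],[748,325],[14,38],[42,343]]),z2([[778,46],[706,348]])]
f=lambda p:(proj(c,g2w(p,G))-I).ravel()
r=least_squares(f,np.load("g.npy")); p=r.x; print(p); print(f(p).reshape(-1,2).round(2))
p4=least_squares(lambda p:f(p)[:8],p).x; print("housing only",p4)
# with camera small tilt free
def f2(q):
    cc=dict(c); E=c["extrinsics"].copy(); E[:3,:3]=Ro.from_rotvec(q[3:6]).as_matrix()@E[:3,:3]; E[:3,3]=Ro.from_rotvec(q[3:6]).as_matrix()@E[:3,3]; E[2,3]+=q[6]; cc["extrinsics"]=E
    return cc
def f3(q): return np.r_[(proj(f2(q),g2w(q[:3],G))-I).ravel(), q[3:6]/0.006,q[6]/2]
q=least_squares(f3,np.r_[p,0,0,0,0]).x; print("tilt",q, (f3(q)[:16]).reshape(-1,2).round(2))
for nm,cc,pp in (("plain",c,p),("house",c,p4),("tilt",f2(q),q[:3])):
    P=lambda uv,z:w2g(pp,ray(cc,*uv,z+3)[None])[0].round(1)
    print(nm,"clip",P(z1([521,115]),53),"clip edges",P(z1([497,110]),53),P(z1([545,110]),53),"rider",P(z1([574,257]),78.5),P(z1([590,312]),78.5),P(z1([558,312]),78.5),"pusher front top",P(z1([222,245]),70),
     "ticks0",P(z1([251,310]),50),"t5",P(z1([444,310]),50),"t9",P(z1([600,310]),50))
    print(" bar mid",P(z2([475,115]),85),P(z2([428,415]),85), "predicted bar c px",proj(cc,g2w(pp,[[-130,-37,85],[-130,37,85]])).round(1), z2([[475,115],[428,415]]))
    print(" bar world",g2w(pp,[-130,0,78]))
np.save("g2.npy",p); np.save("g3.npy",q[:3])
```

```text
[542.41317775 -11.34343075 184.8617506 ]
[[-1.06 -0.49]
 [ 0.91 -0.46]
 [-1.22  0.09]
 [ 0.99  0.75]
 [-1.61 -0.26]
 [-0.77  1.21]
 [ 1.67 -0.57]
 [ 1.14  1.41]]
housing only [542.50711837 -11.378682   184.98942532]
tilt [ 5.42355753e+02 -1.21296217e+01  1.84906946e+02  3.20421698e-03
  6.93865922e-04  2.12691147e-04  2.64937349e+00] [[-0.11 -0.36]
 [ 0.43 -0.44]
 [-0.27 -0.19]
 [ 0.56  0.39]
 [-0.7  -0.04]
 [ 0.16  0.82]
 [ 0.15 -0.61]
 [-0.27  0.86]]
plain clip [ 21.1 -31.   53. ] clip edges [ 27.  -32.2  53. ] [ 15.3 -32.2  53. ] rider [ 9.2 -2.  78.5] [ 5.1 11.4 78.5] [12.6 11.5 78.5] pusher front top [92.8 -2.2 70. ] ticks0 [90.3 20.6 50. ] t5 [40.2 20.3 50. ] t9 [-0.2 20.2 50. ]
 bar mid [-127.4  -36.9   85. ] [-128.4   34.3   85. ] predicted bar c px [[485.3 160.6]
 [473.  231.3]] [[482.56818182 160.75      ]
 [471.88636364 228.93181818]]
 bar world [[ 6.71945450e+02 -3.25701173e-01  8.10000000e+01]]
house clip [ 21.2 -31.1  53. ] clip edges [ 27.1 -32.3  53. ] [ 15.3 -32.3  53. ] rider [ 9.3 -2.1 78.5] [ 5.2 11.4 78.5] [12.8 11.4 78.5] pusher front top [92.9 -2.5 70. ] ticks0 [90.4 20.3 50. ] t5 [40.4 20.2 50. ] t9 [-0.  20.1 50. ]
 bar mid [-127.4  -36.6   85. ] [-128.3   34.6   85. ] predicted bar c px [[485.4 160.4]
 [473.2 231.1]] [[482.56818182 160.75      ]
 [471.88636364 228.93181818]]
 bar world [[ 6.72014518e+02 -7.23375204e-02  8.10000000e+01]]
tilt clip [ 21.1 -31.1  53. ] clip edges [ 27.1 -32.3  53. ] [ 15.2 -32.4  53. ] rider [ 9.1 -1.9 78.5] [ 4.9 11.7 78.5] [12.5 11.8 78.5] pusher front top [93.4 -2.2 70. ] ticks0 [90.9 20.9 50. ] t5 [40.4 20.7 50. ] t9 [-0.4 20.5 50. ]
 bar mid [-128.8  -37.    85. ] [-129.9   35.    85. ] predicted bar c px [[483.8 160.8]
 [471.7 230.7]] [[482.56818182 160.75      ]
 [471.88636364 228.93181818]]
 bar world [[671.87929405  -1.00972025  81.        ]]
```

Clip reading is about 69.0 mm, since the clip line sits at gauge x≈21 and the scale ticks confirm the scale. The pointer is at about 81. I'll close the gripper and move to the -x side of the fin.

Run:
```python
from h import *
g=np.array([542.4,-11.7,184.88]); np.save("g.npy",g); plan(g2w(g,[-24,0,120])[0],g[2]-90);plan(g2w(g,[-24,0,60])[0],g[2]-90)
```

```text
t 2.87 xyz [-0.007  1.403  2.003] w [ 0.004 -0.006  0.027] F [-0.45 -0.45 -0.65] grip 92.6
t 2.87 xyz [-0.008  1.402  3.503] w [ 0.004 -0.006  0.027] F [-0.45 -0.45 -0.65] grip 92.6
```

Call:
apply_moves(grip_force=20, targets=[{"x":0,"y":1.4,"z":0.8,"wx":0,"wy":0,"wz":0.03,"gripper":0},{"x":0,"y":1.4,"z":1.8,"wx":0,"wy":0,"wz":0.03,"gripper":0},{"x":0,"y":1.4,"z":2.0,"wx":0,"wy":0,"wz":0.03,"gripper":0},{"x":0,"y":1.4,"z":2.0,"wx":0,"wy":0,"wz":0.03,"gripper":0},{"x":0,"y":1.4,"z":2.0,"wx":0,"wy":0,"wz":0.03,"gripper":0},{"x":0,"y":1.4,"z":2.0,"wx":0,"wy":0,"wz":0.03,"gripper":0},{"x":0,"y":1.4,"z":2.0,"wx":0,"wy":0,"wz":0.03,"gripper":0},{"x":0,"y":1.4,"z":2.0,"wx":0,"wy":0,"wz":0.03,"gripper":0}])

```text
time_s: 3.53
position: [566.5, -9.7, 125.1]
tcp_rot: [179.8, -0.0, 94.8]
wrist_force: [-0.0, -0.2, -0.0]
grip_width: 44.1
```

Run:
```python
from h import *
c,s=wcam(); cv2.imwrite("pics/c_w.png",c["color"])
g=np.load("g.npy"); plan(g2w(g,[-24,0,60])[0],g[2]-90)
```

```text
t 3.58 xyz [-0.002 -0.007  1.545] w [ 0.026 -0.003 -0.004] F [-0.19  0.31  0.16] grip 40.4
```

View pics/c_w.png

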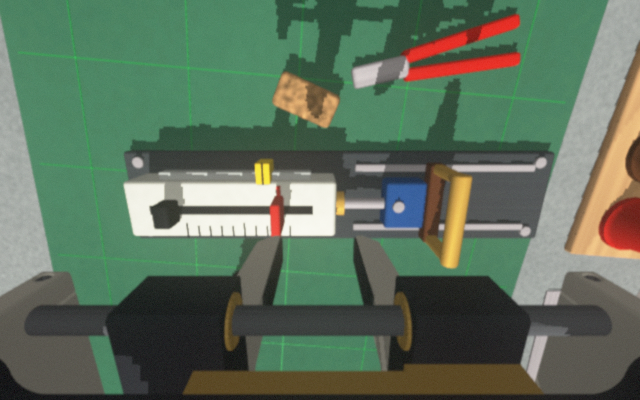

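The fingers are still closing over the housing at 40 mm opening; the pointer is at (277,212). I'll wait before going down.

Call:
apply_moves(targets=[{"x":0,"y":0,"z":0.1,"wx":0.03,"wy":0,"wz":0,"gripper":0},{"x":0,"y":0,"z":0.1,"wx":0.03,"wy":0,"wz":0,"gripper":0},{"x":0,"y":0,"z":0.1,"wx":0.03,"wy":0,"wz":0,"gripper":0},{"x":0,"y":0,"z":0.1,"wx":0.03,"wy":0,"wz":0,"gripper":0},{"x":0,"y":0,"z":0.1,"wx":0.03,"wy":0,"wz":0,"gripper":0},{"x":0,"y":0,"z":0.1,"wx":0.03,"wy":0,"wz":0,"gripper":0},{"x":0,"y":0,"z":0.1,"wx":0.03,"wy":0,"wz":0,"gripper":0}])

```text
time_s: 4.17
position: [566.4, -9.5, 120.8]
tcp_rot: [-180.0, -0.0, 94.9]
wrist_force: [0.7, 0.4, 0.1]
grip_width: 0.1
```

Run:
```python
from h import *
c,s=wcam(); cv2.imwrite("pics/d_w.png",c["color"])
g=np.load("g.npy"); plan(g2w(g,[-24,0,60])[0],g[2]-90)
```

```text
t 4.22 xyz [-0.003 -0.002  1.444] w [-0.005 -0.003 -0.004] F [-0.75 -0.4  -0.29] grip 0.2
```

View pics/d_w.png

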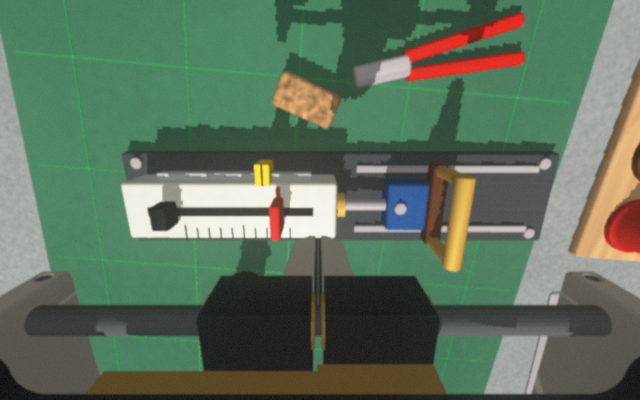

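Gripper shut. Going down on the -x side of the fin now.

Call:
apply_moves(targets=[{"x":0,"y":0,"z":0.6,"wx":0,"wy":0,"wz":0,"gripper":0},{"x":0,"y":0,"z":1.1,"wx":0,"wy":0,"wz":0,"gripper":0},{"x":0,"y":0,"z":1.44,"wx":0,"wy":0,"wz":0,"gripper":0},{"x":0,"y":0,"z":1.44,"wx":0,"wy":0,"wz":0,"gripper":0}])

```text
time_s: 4.55
position: [565.0, -9.4, 60.2]
tcp_rot: [-179.7, -0.1, 94.9]
wrist_force: [0.1, 0.3, -0.4]
grip_width: 0.7
```

Run:
```python
from h import *
c,s=wcam(); cv2.imwrite("pics/e_w.png",c["color"])
g=np.load("g.npy"); plan(g2w(g,[66,0,60])[0],g[2]-90)
```

```text
t 4.6 xyz [-0.006 -2.237 -0.017] w [-0.027 -0.006 -0.004] F [ 0.32 -0.25  0.42] grip 0.5
```

View pics/e_w.png

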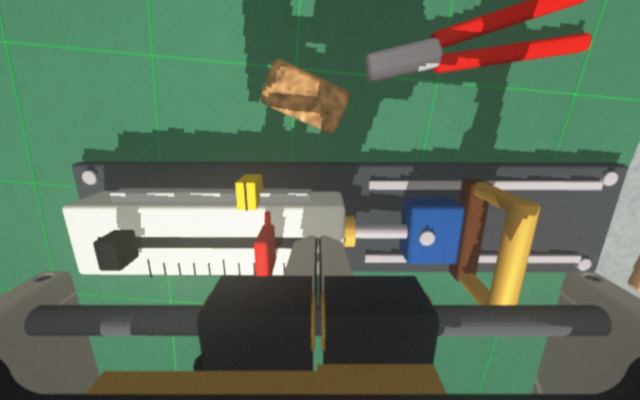

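The fingertips are beside the fin, which sits at (265,250). The view of the housing is clear. Pushing the pointer back in steps.

Call:
apply_moves(targets=[{"x":0,"y":-0.2,"z":0,"wx":0,"wy":0,"wz":0,"gripper":0},{"x":0,"y":-0.4,"z":0,"wx":0,"wy":0,"wz":0,"gripper":0},{"x":0,"y":-0.6,"z":0,"wx":0,"wy":0,"wz":0,"gripper":0},{"x":0,"y":-0.8,"z":0,"wx":0,"wy":0,"wz":0,"gripper":0},{"x":0,"y":-1.0,"z":0,"wx":0,"wy":0,"wz":0,"gripper":0},{"x":0,"y":-1.2,"z":0,"wx":0,"wy":0,"wz":0,"gripper":0},{"x":0,"y":-1.4,"z":0,"wx":0,"wy":0,"wz":0,"gripper":0},{"x":0,"y":-1.6,"z":0,"wx":0,"wy":0,"wz":0,"gripper":0},{"x":0,"y":-1.8,"z":0,"wx":0,"wy":0,"wz":0,"gripper":0},{"x":0,"y":-1.95,"z":0,"wx":0,"wy":0,"wz":0,"gripper":0}])

```text
time_s: 5.43
position: [487.1, -16.2, 62.4]
tcp_rot: [-179.8, -0.0, 94.9]
wrist_force: [1.3, 0.1, 1.2]
grip_width: 0.0
```

Run:
```python
from h import *
c,s=wcam(); cv2.imwrite("pics/f_w.png",c["color"])
g=np.load("g.npy"); plan(g2w(g,[68.5,0,60])[0],g[2]-90)
```

```text
t 5.48 xyz [-0.007 -0.312 -0.017] w [-0.029 -0.006 -0.004] F [ 1.47 -0.18 -0.18] grip 0.6
```

View pics/f_w.png

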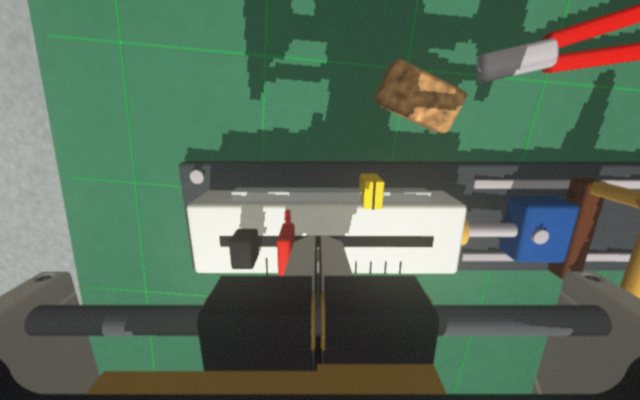

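The pointer at (285,250) is moving ahead of the fingers, and there is still a gap to the pusher at (244,248).

Call:
apply_moves(targets=[{"x":0,"y":-0.08,"z":0,"wx":0,"wy":0,"wz":0,"gripper":0},{"x":0,"y":-0.16,"z":0,"wx":0,"wy":0,"wz":0,"gripper":0},{"x":0,"y":-0.24,"z":0,"wx":0,"wy":0,"wz":0,"gripper":0},{"x":0,"y":-0.29,"z":0,"wx":0,"wy":0,"wz":0,"gripper":0},{"x":0,"y":-0.29,"z":0,"wx":0,"wy":0,"wz":0,"gripper":0}])

```text
time_s: 5.9
position: [474.7, -17.2, 62.2]
tcp_rot: [-179.8, -0.0, 94.8]
wrist_force: [0.2, -0.1, -0.1]
grip_width: 0.3
```

Run:
```python
from h import *
c,s=wcam(); cv2.imwrite("pics/g_w.png",cv2.resize(c["color"][150:290,150:400],None,fx=3,fy=3,interpolation=cv2.INTER_CUBIC))
g=np.load("g.npy"); plan(g2w(g,[68.5,0,60])[0],g[2]-90)
```

```text
t 5.95 xyz [-0.006 -0.018 -0.019] w [-0.033 -0.006 -0.005] F [-0.19 -0.39  0.61] grip 0.5
```

View pics/g_w.png

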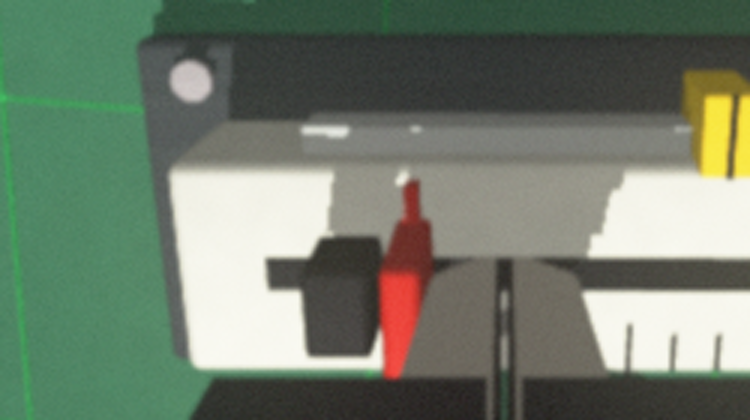

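The fin is nearly touching the pusher, with only a thin gap. Next come 1 mm steps until the force rises.

Call:
apply_moves(targets=[{"x":0,"y":-0.03,"z":0,"wx":0.03,"wy":0,"wz":0,"gripper":0},{"x":0,"y":-0.06,"z":0,"wx":0.03,"wy":0,"wz":0,"gripper":0},{"x":0,"y":-0.06,"z":0,"wx":0.03,"wy":0,"wz":0,"gripper":0}])

```text
time_s: 6.2
position: [472.3, -17.4, 62.2]
tcp_rot: [-179.6, -0.0, 94.8]
wrist_force: [0.8, -0.2, 0.2]
grip_width: 1.0
```

Call:
apply_moves(targets=[{"x":0,"y":-0.03,"z":0,"wx":0,"wy":0,"wz":0,"gripper":0},{"x":0,"y":-0.03,"z":0,"wx":0,"wy":0,"wz":0,"gripper":0}])

```text
time_s: 6.37
position: [471.6, -17.5, 62.3]
tcp_rot: [-179.7, -0.0, 94.9]
wrist_force: [6.2, 0.7, -2.0]
grip_width: 0.1
```

Run:
```python
from h import *
c,s=wcam(); cv2.imwrite("pics/h_w.png",cv2.resize(c["color"][150:290,150:400],None,fx=3,fy=3,interpolation=cv2.INTER_CUBIC))
g=np.load("g.npy"); plan(g2w(g,[68.5,0,60])[0],g[2]-90); print(w2g(g,s["position"][None]))
```

```text
t 6.42 xyz [-0.007  0.064 -0.02 ] w [-0.052 -0.006 -0.005] F [ 6.35  0.17 -3.35] grip 0.6
[[71.01726223 -0.2516782  59.26843919]]
```

View pics/h_w.png

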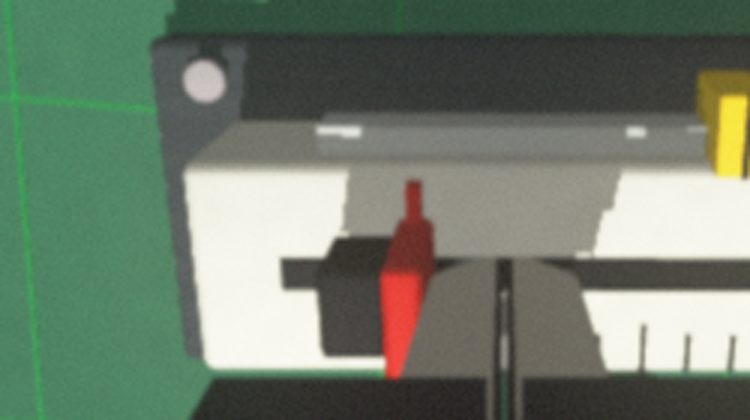

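The fin is hard against the pusher with no gap, at 6 N. Backing off and lifting clear.

Call:
apply_moves(targets=[{"x":0,"y":0.15,"z":0,"wx":0.05,"wy":0,"wz":0,"gripper":0},{"x":0,"y":0.6,"z":0,"wx":0.05,"wy":0,"wz":0,"gripper":0},{"x":0,"y":1.2,"z":-0.8,"wx":0.05,"wy":0,"wz":0,"gripper":0.1},{"x":0,"y":2.0,"z":-1.8,"wx":0.05,"wy":0,"wz":0,"gripper":0.5},{"x":0,"y":3.0,"z":-2.2,"wx":0.05,"wy":0,"wz":0,"gripper":0.5},{"x":0,"y":3.6,"z":-2.2,"wx":0.05,"wy":0,"wz":0,"gripper":0.5},{"x":0,"y":3.6,"z":-2.2,"wx":0.05,"wy":0,"wz":0,"gripper":0.5},{"x":0,"y":3.6,"z":-2.2,"wx":0.05,"wy":0,"wz":0,"gripper":0.5},{"x":0,"y":3.6,"z":-2.2,"wx":0.05,"wy":0,"wz":0,"gripper":0.5}])

```text
time_s: 7.17
position: [615.1, -5.3, 148.5]
tcp_rot: [-179.3, -0.0, 94.9]
wrist_force: [-0.3, -0.0, -0.5]
grip_width: 42.7
```

Run:
```python
from h import *
c,s=wcam(); cv2.imwrite("pics/i_w.png",c["color"]); import pickle; pickle.dump(c,open("i.pkl","wb"))
g=np.load("g.npy"); plan(g2w(g,[-130,0,120])[0],g[2]-90)
```

```text
t 7.22 xyz [-0.004  1.44   0.627] w [-0.115 -0.007 -0.005] F [ 0.23  0.4  -0.32] grip 44.8
```

View pics/i_w.png

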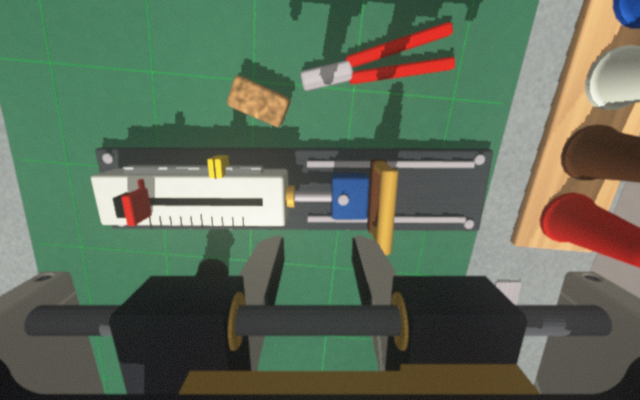

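The red pointer now rests at the pusher (130,205). Going above the bar at (383,205) and checking clearance to the cones.

Call:
apply_moves(targets=[{"x":0,"y":0.8,"z":0.3,"wx":-0.11,"wy":0,"wz":0,"gripper":0.5},{"x":0,"y":1.44,"z":0.63,"wx":-0.11,"wy":0,"wz":0,"gripper":0.5},{"x":0,"y":1.44,"z":0.63,"wx":-0.11,"wy":0,"wz":0,"gripper":0.5},{"x":0,"y":1.44,"z":0.63,"wx":-0.11,"wy":0,"wz":0,"gripper":0.5}])

```text
time_s: 7.55
position: [671.2, -0.5, 121.5]
tcp_rot: [-179.8, -0.1, 94.8]
wrist_force: [0.4, 1.1, 0.4]
grip_width: 46.6
```

Run:
```python
from h import *
c,s=wcam(); cv2.imwrite("pics/j_w.png",c["color"]); import pickle; pickle.dump(c,open("j.pkl","wb"))
g=np.load("g.npy"); plan(g2w(g,[-130,0,62])[0],g[2]-90); print(w2g(g,s["position"][None]))
ct=arm.camera("top"); cv2.imwrite("pics/j_t.png",ct["color"])
print("rack near edge z30",ray(ct,312,108,20),"red tip guess",ray(ct,313,84,100),ray(ct,313,84,80))
```

```text
t 7.6 xyz [-0.006  0.023  1.441] w [-0.015 -0.008 -0.005] F [ 0.3  -0.42 -0.01] grip 46.7
[[-129.29166314   -0.21693119  118.54595939]]
rack near edge z30 [842.39807361 -13.63078641  20.        ] red tip guess [879.37929126 -18.28629163 100.        ] [887.97580007 -18.20096156  80.        ]
```

View pics/j_w.png

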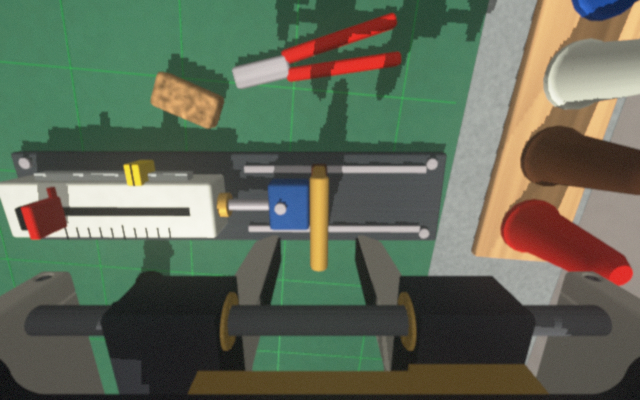

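View pics/j_t.png

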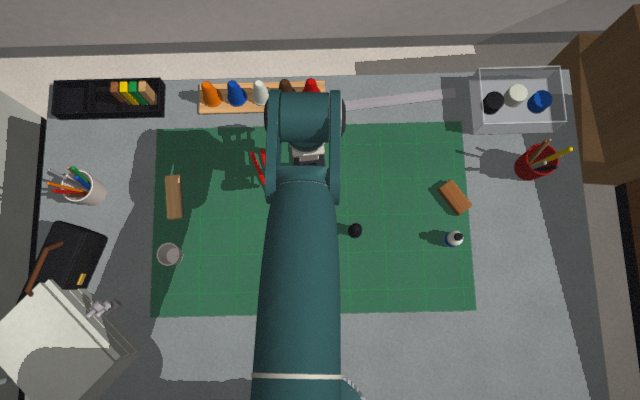

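The bar is centred between the open fingers, at column 318, and the arm blocks the top view. The rack is clear of the gripper's reach. Lowering onto the bar.

Call:
apply_moves(targets=[{"x":0,"y":0.02,"z":0.5,"wx":0,"wy":0,"wz":0,"gripper":0.5},{"x":0,"y":0.02,"z":1.0,"wx":0,"wy":0,"wz":0,"gripper":0.5},{"x":0,"y":0.02,"z":1.3,"wx":0,"wy":0,"wz":0,"gripper":0.5},{"x":0,"y":0.02,"z":1.48,"wx":0,"wy":0,"wz":0,"gripper":0.5},{"x":0,"y":0.02,"z":1.48,"wx":0,"wy":0,"wz":0,"gripper":0.5}])

```text
time_s: 8.07
position: [671.0, -0.5, 63.2]
tcp_rot: [-179.9, -0.1, 94.8]
wrist_force: [0.1, -0.0, 0.2]
grip_width: 46.5
```

Run:
```python
from h import *
c,s=wcam(); cv2.imwrite("pics/k_w.png",c["color"])
g=np.load("g.npy"); plan(g2w(g,[-130,0,60])[0],g[2]-90); print(w2g(g,s["position"][None]))
ct=arm.camera("scene"); cv2.imwrite("pics/k_s.png",ct["color"])
```

```text
t 8.12 xyz [-0.004  0.009  0.035] w [-0.007 -0.007 -0.006] F [-0.98 -0.8   0.37] grip 46.6
[[-129.07211592   -0.21636633   60.20404364]]
```

View pics/k_w.png

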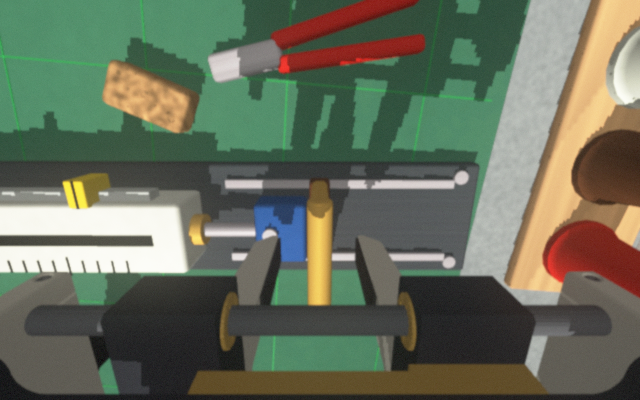

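View pics/k_s.png

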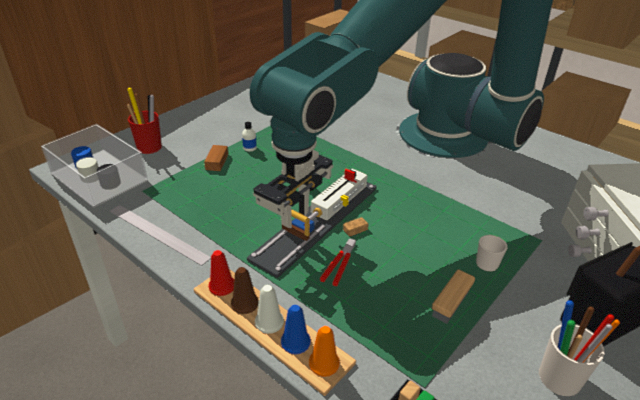

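The fingers straddle the bar at column 318. The scene camera sees the pointer at (350,175) and the clip at (347,198). Closing on the bar.

Call:
apply_moves(grip_force=45, targets=[{"x":0,"y":0,"z":0,"wx":0,"wy":0,"wz":0,"gripper":0},{"x":0,"y":0,"z":0,"wx":0,"wy":0,"wz":0,"gripper":0},{"x":0,"y":0,"z":0,"wx":0,"wy":0,"wz":0,"gripper":0},{"x":0,"y":0,"z":0,"wx":0,"wy":0,"wz":0,"gripper":0},{"x":0,"y":0,"z":0,"wx":0,"wy":0,"wz":0,"gripper":0},{"x":0,"y":0,"z":0,"wx":0,"wy":0,"wz":0,"gripper":0},{"x":0,"y":0,"z":0,"wx":0,"wy":0,"wz":0,"gripper":0},{"x":0,"y":0,"z":0,"wx":0,"wy":0,"wz":0,"gripper":0},{"x":0,"y":0,"z":0,"wx":0,"wy":0,"wz":0,"gripper":0}])

```text
time_s: 8.92
position: [672.0, -0.5, 65.3]
tcp_rot: [180.0, -0.0, 94.8]
wrist_force: [-2.9, -0.3, 3.5]
grip_width: 12.8
```

Run:
```python
from h import *
c,s=wcam(); cv2.imwrite("pics/l_w.png",c["color"])
g=np.load("g.npy"); plan(g2w(g,[-130,0,60])[0],g[2]-90); print(w2g(g,s["position"][None]))
ct=arm.camera("scene"); cv2.imwrite("pics/l_s.png",cv2.resize(ct["color"][150:250,270:400],None,fx=5,fy=5,interpolation=cv2.INTER_CUBIC))
```

```text
t 8.97 xyz [-0.004 -0.001  0.056] w [ 0.001 -0.006 -0.005] F [-2.96 -0.46  3.27] grip 12.6
[[-130.04533192   -0.13535139   62.25516222]]
```

View pics/l_s.png

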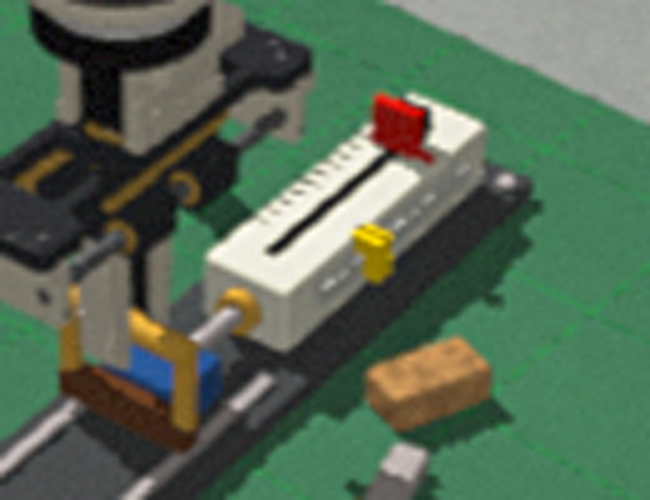

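The bar is gripped at 12.8 mm width and the pointer is still at zero. Pulling slowly.

Call:
apply_moves(targets=[{"x":0,"y":0.08,"z":0,"wx":0,"wy":0,"wz":0,"gripper":0},{"x":0,"y":0.18,"z":0,"wx":0,"wy":0,"wz":0,"gripper":0},{"x":0,"y":0.28,"z":0,"wx":0,"wy":0,"wz":0,"gripper":0},{"x":0,"y":0.38,"z":0,"wx":0,"wy":0,"wz":0,"gripper":0},{"x":0,"y":0.48,"z":0,"wx":0,"wy":0,"wz":0,"gripper":0},{"x":0,"y":0.58,"z":0,"wx":0,"wy":0,"wz":0,"gripper":0},{"x":0,"y":0.68,"z":0,"wx":0,"wy":0,"wz":0,"gripper":0},{"x":0,"y":0.78,"z":0,"wx":0,"wy":0,"wz":0,"gripper":0},{"x":0,"y":0.88,"z":0,"wx":0,"wy":0,"wz":0,"gripper":0},{"x":0,"y":0.98,"z":0,"wx":0,"wy":0,"wz":0,"gripper":0}])

```text
time_s: 9.85
position: [710.2, 2.7, 65.2]
tcp_rot: [-179.9, -0.0, 94.8]
wrist_force: [-13.4, -1.4, 7.4]
grip_width: 12.9
```

```bash
cat > look.py <<'E'
from h import *
import sys
n=sys.argv[1]
c,s=wcam(); cv2.imwrite(f"pics/{n}_w.png",c["color"])
g=np.load("g.npy"); plan(g2w(g,[-199,0,60])[0],g[2]-90); p=w2g(g,s["position"][None])[0]; print(p, "pull",-130.05-p[0])
ct=arm.camera("scene"); cv2.imwrite(f"pics/{n}_s.png",cv2.resize(ct["color"][150:250,270:400],None,fx=6,fy=6,interpolation=cv2.INTER_CUBIC))
E
python3 look.py m
```

```text
t 9.9 xyz [-0.001  0.752  0.053] w [-0.022 -0.006 -0.007] F [-12.54  -1.25   7.68] grip 12.8
[-1.68461977e+02 -5.14006381e-02  6.21723811e+01] pull 38.411977348663896
```

View pics/m_s.png

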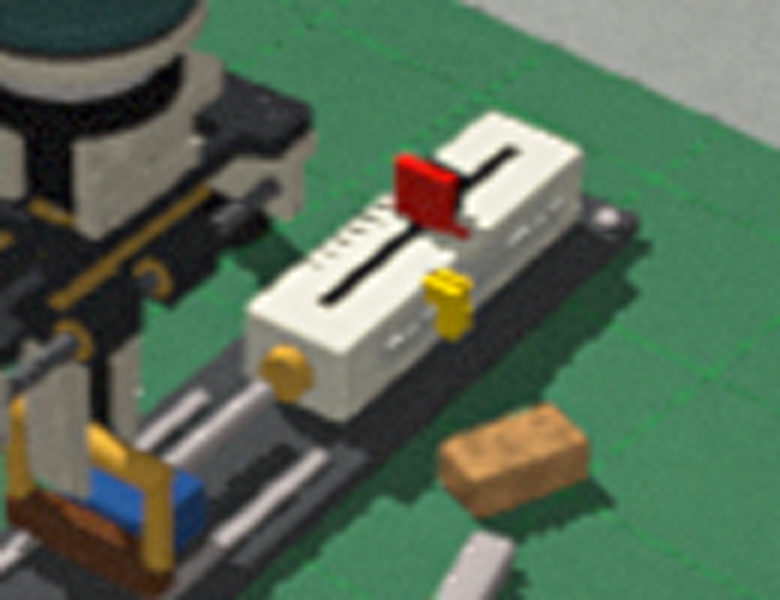

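View pics/m_w.png

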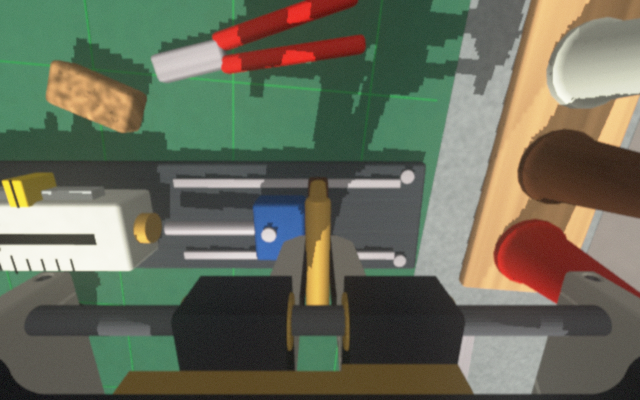

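Pull is about 38 mm at 13 N, which matches the spring law plus pointer friction. The grip is steady. Continuing to about 65 mm.

Call:
apply_moves(targets=[{"x":0,"y":0.1,"z":0,"wx":0,"wy":0,"wz":0,"gripper":0},{"x":0,"y":0.2,"z":0,"wx":0,"wy":0,"wz":0,"gripper":0},{"x":0,"y":0.3,"z":0,"wx":0,"wy":0,"wz":0,"gripper":0},{"x":0,"y":0.4,"z":0,"wx":0,"wy":0,"wz":0,"gripper":0},{"x":0,"y":0.5,"z":0,"wx":0,"wy":0,"wz":0,"gripper":0},{"x":0,"y":0.59,"z":0,"wx":0,"wy":0,"wz":0,"gripper":0},{"x":0,"y":0.66,"z":0,"wx":0,"wy":0,"wz":0,"gripper":0},{"x":0,"y":0.69,"z":0,"wx":0,"wy":0,"wz":0,"gripper":0},{"x":0,"y":0.69,"z":0,"wx":0,"wy":0,"wz":0,"gripper":0}])

```text
time_s: 10.7
position: [736.8, 4.9, 65.1]
tcp_rot: [-179.7, -0.0, 94.8]
wrist_force: [-17.1, -1.1, 10.5]
grip_width: 12.8
```

```bash
python3 look.py n
```

```text
t 10.75 xyz [-0.     0.098  0.052] w [-0.056 -0.006 -0.007] F [-16.93  -1.09   9.5 ] grip 12.5
[-1.95129144e+02 -2.31407627e-02  6.20675862e+01] pull 65.07914445717822
```

View pics/n_s.png

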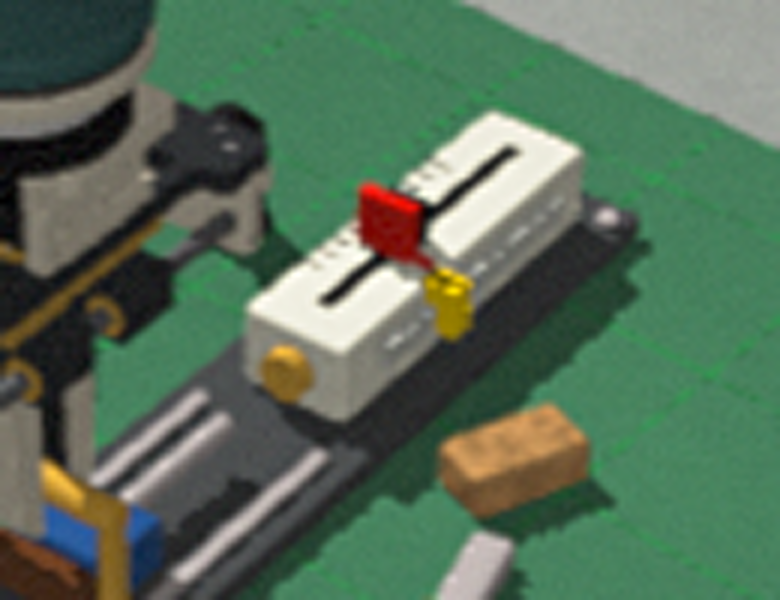

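```bash
cat > red.py <<'E'
from h import *
def redc(im,x0=0,y0=0):
    b,g,r=[im[...,i].astype(float) for i in range(3)]
    w=np.clip(r-np.maximum(g,b)-50,0,None); 
    yy,xx=np.mgrid[0:im.shape[0],0:im.shape[1]]
    return (w*xx).sum()/w.sum()+x0,(w*yy).sum()/w.sum()+y0
def yel(im,x0,y0):
    b,g,r=[im[...,i].astype(float) for i in range(3)]
    w=np.clip(np.minimum(r,g)-b-80,0,None)
    yy,xx=np.mgrid[0:im.shape[0],0:im.shape[1]]
    return (w*xx).sum()/w.sum()+x0,(w*yy).sum()/w.sum()+y0
E
python3 - <<'E'
from red import *
cs=arm.camera("scene"); g=np.load("g.npy")
a=cv2.imread("pics/k_s.png")[160:205,320:380]
m=cv2.imread("pics/m_s.png"); n=cv2.imread("pics/n_s.png")
sm=lambda z:cv2.resize(z,(130,100),interpolation=cv2.INTER_AREA)
R=[(0,redc(a,320,160)),(38.4,redc(sm(m)[10:60,50:110],320,160)),(65.08,redc(cs["color"][160:205,320:350],320,160))]
f=lambda pull:proj(cs,g2w(g,[90-pull,0,64]))[0]
for p,c in R:
    q=f(p); d=f(p+1)-q; print(p,np.round(c,2),q.round(2),"along-track error mm",round(((np.array(c)-q)@d)/(d@d),2),"perp",np.round(np.cross(d,np.array(c)-q)/np.linalg.norm(d),2))
E
```

```text
0 [349.38 173.9 ] [348.41 175.32] along-track error mm -5.84 perp 0.49
38.4 [340.56 180.85] [339.86 182.31] along-track error mm -5.0 perp 0.69
65.08 [334.6  185.84] [333.73 187.33] along-track error mm -5.37 perp 0.6<stdin>:9: DeprecationWarning: Arrays of 2-dimensional vectors are deprecated. Use arrays of 3-dimensional vectors instead. (deprecated in NumPy 2.0)
```

Run:
```python
import cv2,numpy as np
L=[cv2.imread(f"pics/{k}_w.png") for k in "lmn"]
cv2.imwrite("pics/n_cmp.png",cv2.resize(np.vstack([x[170:285,230:390] for x in (L[0],L[2])]),None,fx=2.5,fy=2.5,interpolation=cv2.INTER_CUBIC))
g=[cv2.cvtColor(x,cv2.COLOR_BGR2GRAY).astype(np.float32) for x in L]
for (y0,y1,x0,x1) in((222,245,255,285),(180,225,300,335),(185,260,250,330)):
    for k in (1,2):
        t=g[0][y0:y1,x0:x1]; r=cv2.matchTemplate(g[k][y0-6:y1+6,x0-10:x1+10],t,cv2.TM_CCOEFF_NORMED)
        _,v,_,(px,py)=cv2.minMaxLoc(r)
        s=lambda a,b,c:0.5*(a-c)/(a-2*b+c)
        dx=px-10+(s(r[py,px-1],r[py,px],r[py,px+1]) if 0<px<20 else 0)
        dy=py-6+(s(r[py-1,px],r[py,px],r[py+1,px]) if 0<py<12 else 0)
        print(k,round(v,3),round(dx,2),round(dy,2))
```

```text
1 0.993 0.02 0.01
2 0.993 0.2 0.0
1 0.989 -0.1 0.07
2 0.987 -0.04 0.08
1 0.982 -0.15 -0.0
2 0.986 0.07 -0.02
```

View pics/n_cmp.png

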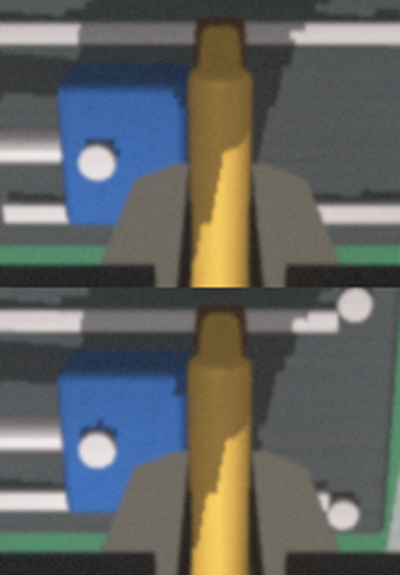

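No slip in the grip (under 0.1 mm), so pull equals TCP travel. I'll get a second reading of the clip from the earlier closer picture.

Run:
```python
import cv2
t=cv2.imread("pics/d_w.png"); cv2.imwrite("pics/d_z.png",cv2.resize(t[145:245,115:345],None,fx=3.4,fy=3.4,interpolation=cv2.INTER_CUBIC))
t=cv2.imread("pics/f_w.png"); cv2.imwrite("pics/f_z.png",cv2.resize(t[165:285,330:470],None,fx=5,fy=5,interpolation=cv2.INTER_CUBIC))
```

```text
(no output)
```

View pics/d_z.png

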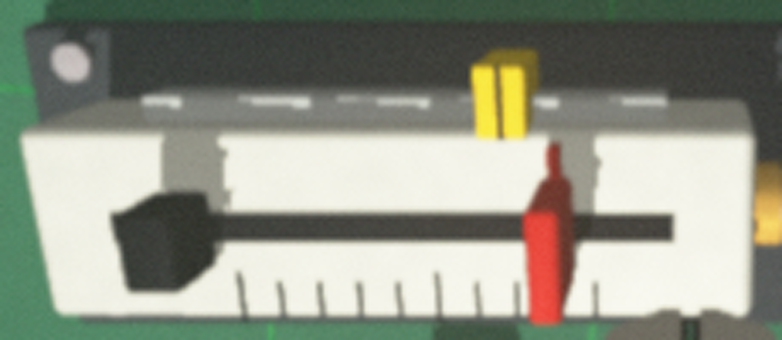

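View pics/f_z.png

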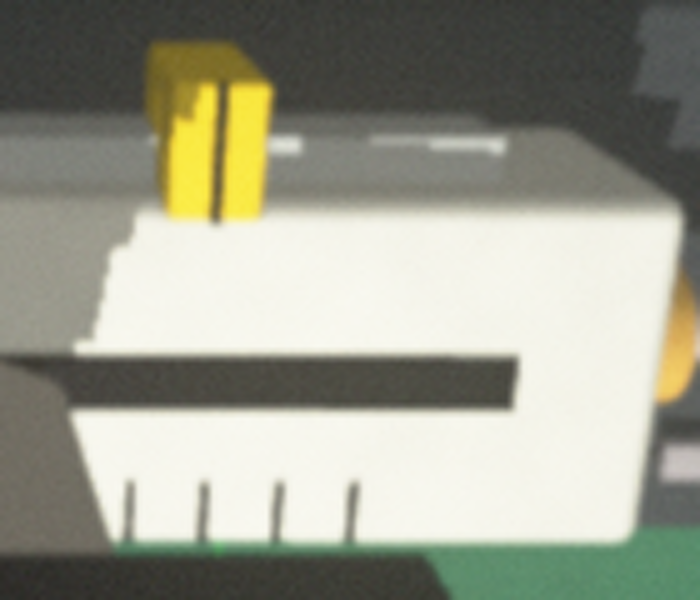

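Run:
```python
from h import *
g=np.load("g.npy"); w=arm.camera("wrist")
def cam(pos,rot):
    T=np.eye(4);T[:3,:3]=Ro.from_euler("xyz",rot,degrees=True).as_matrix();T[:3,3]=pos
    c=dict(w); c["extrinsics"]=np.linalg.inv(T@w["T_tool_cam"]); return c
cf=cam([487.2,-16.2,62.5],[-179.83,0,94.9]); cd=cam([566.4,-9.5,120.8],[-180,0,94.9])
zf=lambda x,y:((x+.5)/5-.5+330,(y+.5)/5-.5+165)
zd=lambda x,y:((x+.5)/3.4-.5+115,(y+.5)/3.4-.5+145)
P=lambda c,uv,z:w2g(g,ray(c,*uv,z+3)[None])[0].round(2)
for t in((128,512),(203,512),(277,512),(351,512)): print("f tick",P(cf,zf(*t),50))
for t in((222,90),(219.5,150),(217,218)): print("f clip",P(cf,zf(*t),53))
print("edge",P(cf,zf(680,212),50),P(cf,zf(634,535),50))
for t in((241,298),(282,300),(322,300),(361,300),(400,300),(438,298),(478,300),(518,300),(597,300)): print("d tick",P(cd,zd(*t),50))
for t in((496,70),(499,100),(501,135)): print("d clip",P(cd,zd(*t),53))
```

```text
f tick [29.94 18.82 50.  ]
f tick [19.76 18.79 50.  ]
f tick [ 9.73 18.76 50.  ]
f tick [-0.3  18.74 50.  ]
f clip [ 21.15 -40.75  53.  ]
f clip [ 21.02 -33.15  53.  ]
f clip [ 20.83 -24.31  53.  ]
edge [-38.42 -24.21  50.  ] [-39.12  22.16  50.  ]
d tick [90.88 18.65 50.  ]
d tick [80.45 19.19 50.  ]
d tick [70.21 19.19 50.  ]
d tick [60.23 19.18 50.  ]
d tick [50.24 19.17 50.  ]
d tick [40.47 18.61 50.  ]
d tick [30.27 19.15 50.  ]
d tick [20.03 19.14 50.  ]
d tick [-0.19 19.13 50.  ]
d clip [ 21.67 -40.77  53.  ]
d clip [ 21.37 -33.59  53.  ]
d clip [ 21.37 -25.04  53.  ]
```

The three views put the clip at 68.7-69.0, so I'm aiming for 68.9. Final approach with hold:

Call:
apply_moves(targets=[{"x":0,"y":0.05,"z":0,"wx":0,"wy":0,"wz":0,"gripper":0},{"x":0,"y":0.075,"z":0,"wx":0,"wy":0,"wz":0,"gripper":0},{"x":0,"y":0.095,"z":0,"wx":0,"wy":0,"wz":0,"gripper":0},{"x":0,"y":0.11,"z":0,"wx":0,"wy":0,"wz":0,"gripper":0},{"x":0,"y":0.11,"z":0,"wx":0,"wy":0,"wz":0,"gripper":0},{"x":0,"y":0.11,"z":0,"wx":0,"wy":0,"wz":0,"gripper":0}])

```text
time_s: 11.4
position: [739.6, 5.1, 65.0]
tcp_rot: [-179.4, -0.0, 94.8]
wrist_force: [-17.8, -0.6, 9.7]
grip_width: 12.9
```

```bash
python3 look.py o;python3 look.py o2
```

```text
t 11.45 xyz [-0.     0.026  0.052] w [-0.092 -0.008 -0.007] F [-17.84  -1.8   10.03] grip 13.0
[-1.97943601e+02  6.24257630e-03  6.20363467e+01] pull 67.89360134527175
t 11.55 xyz [-0.     0.027  0.051] w [-0.093 -0.008 -0.007] F [-17.68  -1.    10.08] grip 12.4
[-1.97937067e+02 -3.69315313e-02  6.20490383e+01] pull 67.88706727771057
```

View pics/o_s.png

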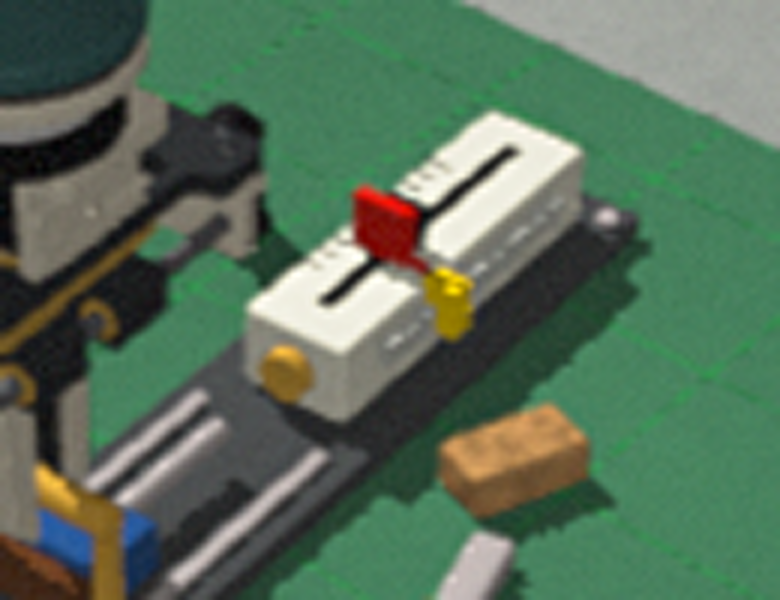

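Pull reads 67.89, stable. One more millimetre, then hold.

Call:
apply_moves(targets=[{"x":0,"y":0.045,"z":0,"wx":0,"wy":0,"wz":0,"gripper":0},{"x":0,"y":0.063,"z":0,"wx":0,"wy":0,"wz":0,"gripper":0},{"x":0,"y":0.063,"z":0,"wx":0,"wy":0,"wz":0,"gripper":0},{"x":0,"y":0.063,"z":0,"wx":0,"wy":0,"wz":0,"gripper":0}])

```text
time_s: 11.93
position: [740.7, 5.2, 65.1]
tcp_rot: [-179.2, -0.1, 94.8]
wrist_force: [-17.6, -1.4, 10.0]
grip_width: 13.0
```

```bash
python3 look.py p; python3 look.py p2
python3 - <<'E'
from red import *
cs=arm.camera("scene"); g=np.load("g.npy")
c=redc(cs["color"][160:205,320:350],320,160)
f=lambda pull:proj(cs,g2w(g,[90-pull,0,64]))[0]
for p in (68.9,):
    q=f(p); d=f(p+1)-q; print("along err",((np.array(c)-q)@d)/(d@d))
E
```

```text
t 11.98 xyz [-0.     0.     0.052] w [-0.129 -0.009 -0.008] F [-17.64  -1.42  10.46] grip 12.5
[-1.99005537e+02 -1.47423909e-02  6.20781665e+01] pull 68.95553666503716
t 12.08 xyz [-0.    -0.     0.052] w [-0.129 -0.009 -0.008] F [-18.42  -1.92   9.17] grip 12.9
[-1.99010356e+02 -9.20191208e-03  6.20733585e+01] pull 68.9603561438995
along err -5.008949837004367
```

View pics/p_s.png

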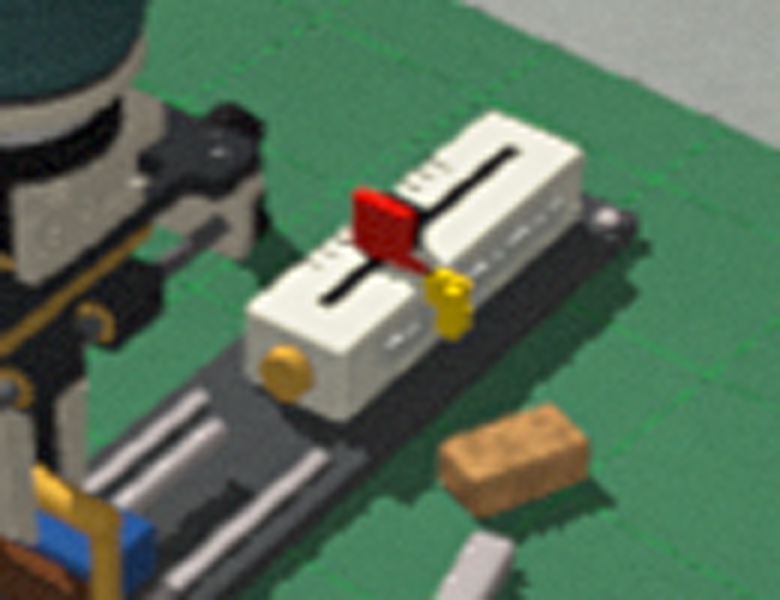

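Pull is 68.96 and stable with the arrow at the clip. Holding for another second with camera ticks, since these keep the last target.

Run:
```python
from h import *
g=np.load("g.npy")
for i in range(20):
    arm.camera("scene")
    if i%5==4: s=arm.state(); print(s["time_s"],-130.05-w2g(g,s["position"][None])[0][0],s["wrist_force"].round(1))
```

```text
12.4333 68.95530841294735 [-17.9  -1.1   9.2]
12.6833 68.96469731569078 [-18.   -2.    9.4]
12.9333 68.98050450982512 [-18.5  -0.1   9.8]
13.1833 68.96578445641171 [-17.9  -1.5   9.2]
```

Call:
apply_moves(targets=[{"x":0,"y":-0.06,"z":0,"wx":0,"wy":0,"wz":0,"gripper":0},{"x":0,"y":-0.16,"z":0,"wx":0,"wy":0,"wz":0,"gripper":0},{"x":0,"y":-0.26,"z":0,"wx":0,"wy":0,"wz":0,"gripper":0},{"x":0,"y":-0.36,"z":0,"wx":0,"wy":0,"wz":0,"gripper":0},{"x":0,"y":-0.46,"z":0,"wx":0,"wy":0,"wz":0,"gripper":0},{"x":0,"y":-0.56,"z":0,"wx":0,"wy":0,"wz":0,"gripper":0},{"x":0,"y":-0.66,"z":0,"wx":0,"wy":0,"wz":0,"gripper":0},{"x":0,"y":-0.76,"z":0,"wx":0,"wy":0,"wz":0,"gripper":0},{"x":0,"y":-0.86,"z":0,"wx":0,"wy":0,"wz":0,"gripper":0},{"x":0,"y":-0.96,"z":0,"wx":0,"wy":0,"wz":0,"gripper":0}])

```text
time_s: 14.02
position: [701.4, 2.0, 65.2]
tcp_rot: [-179.1, -0.1, 94.8]
wrist_force: [-9.8, 0.1, 3.4]
grip_width: 12.5
```

```bash
python3 look.py q
python3 - <<'E'
from h import *
g=np.load("g.npy");plan(g2w(g,[-130,0,62])[0],g[2]-90)
E
```

```text
t 14.07 xyz [-0.001  0.999  0.039] w [-0.154 -0.01  -0.008] F [-9.4  -0.23  3.08] grip 12.8
[-1.59541021e+02 -8.29678356e-02  6.22023197e+01] pull 29.49102122499275
t 14.12 xyz [-0.002 -0.733  0.017] w [-0.154 -0.011 -0.008] F [-9.32 -0.83  2.24] grip 12.6
```

Call:
apply_moves(targets=[{"x":0,"y":-0.06,"z":0,"wx":-0.05,"wy":0,"wz":0,"gripper":0},{"x":0,"y":-0.16,"z":0,"wx":-0.1,"wy":0,"wz":0,"gripper":0},{"x":0,"y":-0.26,"z":0,"wx":-0.13,"wy":0,"wz":0,"gripper":0},{"x":0,"y":-0.36,"z":0,"wx":-0.13,"wy":0,"wz":0,"gripper":0},{"x":0,"y":-0.46,"z":0,"wx":-0.13,"wy":0,"wz":0,"gripper":0},{"x":0,"y":-0.54,"z":0,"wx":-0.13,"wy":0,"wz":0,"gripper":0},{"x":0,"y":-0.6,"z":0,"wx":-0.13,"wy":0,"wz":0,"gripper":0},{"x":0,"y":-0.65,"z":0,"wx":-0.13,"wy":0,"wz":0,"gripper":0},{"x":0,"y":-0.68,"z":0,"wx":-0.13,"wy":0,"wz":0,"gripper":0},{"x":0,"y":-0.7,"z":0,"wx":-0.13,"wy":0,"wz":0,"gripper":0}])

```text
time_s: 14.95
position: [672.9, -0.4, 65.3]
tcp_rot: [-179.8, -0.1, 94.8]
wrist_force: [-4.2, -0.4, -2.3]
grip_width: 12.7
```

```bash
python3 look.py r
```

```text
t 15.0 xyz [-0.002  1.701  0.052] w [-0.031 -0.012 -0.008] F [-4.4  -0.38 -1.5 ] grip 12.6
[-1.30991586e+02 -1.30047485e-01  6.22860809e+01] pull 0.9415863171310832
```

View pics/r_s.png

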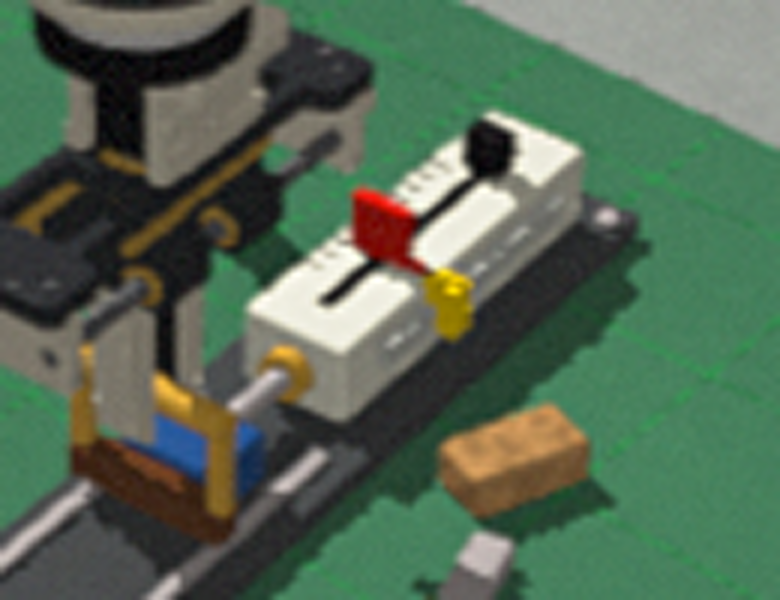

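The pointer stayed at the clip, and the bar is about 1 mm from home. Easing the rest until the stop is felt.

Call:
apply_moves(targets=[{"x":0,"y":-0.02,"z":0,"wx":0,"wy":0,"wz":0,"gripper":0},{"x":0,"y":-0.04,"z":0,"wx":0,"wy":0,"wz":0,"gripper":0},{"x":0,"y":-0.04,"z":0,"wx":0,"wy":0,"wz":0,"gripper":0},{"x":0,"y":-0.04,"z":0,"wx":0,"wy":0,"wz":0,"gripper":0}])

```text
time_s: 15.38
position: [671.8, -0.5, 65.3]
tcp_rot: [-179.9, -0.1, 94.8]
wrist_force: [3.0, 0.8, -2.8]
grip_width: 12.7
```

Call:
apply_moves(targets=[{"x":0,"y":-0.015,"z":0,"wx":0,"wy":0,"wz":0,"gripper":0},{"x":0,"y":-0.02,"z":0,"wx":0,"wy":0,"wz":0,"gripper":0},{"x":0,"y":-0.02,"z":0,"wx":0,"wy":0,"wz":0,"gripper":0}])

```text
time_s: 15.63
position: [671.8, -0.5, 65.4]
tcp_rot: [-180.0, -0.1, 94.8]
wrist_force: [8.1, 0.5, -6.2]
grip_width: 12.5
```

```bash
python3 look.py s
```

```text
t 15.68 xyz [-0.002  1.728  0.06 ] w [-0.001 -0.011 -0.008] F [ 6.88 -0.11 -6.35] grip 12.7
[-129.87887918   -0.14089878   62.42432214] pull -0.17112081750380526
```

At the home stop with 7 N inward force and the TCP back at its reference. Opening the gripper, then lifting.

Call:
apply_moves(targets=[{"x":0,"y":0,"z":0,"wx":0,"wy":0,"wz":0,"gripper":0.5},{"x":0,"y":0,"z":0,"wx":0,"wy":0,"wz":0,"gripper":0.5},{"x":0,"y":0,"z":0,"wx":0,"wy":0,"wz":0,"gripper":0.5},{"x":0,"y":0,"z":0,"wx":0,"wy":0,"wz":0,"gripper":0.5},{"x":0,"y":0,"z":0,"wx":0,"wy":0,"wz":0,"gripper":0.5},{"x":0,"y":0,"z":0,"wx":0,"wy":0,"wz":0,"gripper":0.5},{"x":0,"y":0,"z":0,"wx":0,"wy":0,"wz":0,"gripper":0.5}])

```text
time_s: 16.32
position: [671.8, -0.5, 65.4]
tcp_rot: [-180.0, -0.1, 94.8]
wrist_force: [-0.7, -1.1, -0.9]
grip_width: 45.9
```

Call:
apply_moves(targets=[{"x":0,"y":0,"z":-0.4,"wx":0,"wy":0,"wz":0,"gripper":0.5},{"x":0,"y":0,"z":-1.0,"wx":0,"wy":0,"wz":0,"gripper":0.5},{"x":0,"y":0,"z":-2.0,"wx":0,"wy":0,"wz":0,"gripper":0.5},{"x":0,"y":0,"z":-3.0,"wx":0,"wy":0,"wz":0,"gripper":0.5},{"x":0,"y":0,"z":-3.5,"wx":0,"wy":0,"wz":0,"gripper":0.8},{"x":0,"y":-1.0,"z":-3.5,"wx":0,"wy":0,"wz":0,"gripper":1},{"x":0,"y":-2.0,"z":-3.5,"wx":0,"wy":0,"wz":0,"gripper":1},{"x":0,"y":-3.0,"z":-3.5,"wx":0,"wy":0,"wz":0,"gripper":1},{"x":0,"y":-3.8,"z":-3.5,"wx":0,"wy":0,"wz":0,"gripper":1},{"x":0,"y":-3.8,"z":-3.5,"wx":0,"wy":0,"wz":0,"gripper":1}])

```text
time_s: 17.15
position: [516.6, -13.7, 206.3]
tcp_rot: [179.9, -0.0, 94.8]
wrist_force: [-0.5, -0.1, -0.1]
grip_width: 82.2
```

```bash
python3 look.py t
python3 - <<'E'
import cv2
t=cv2.imread("pics/t_w.png"); cv2.imwrite("pics/t_z.png",cv2.resize(t[135:225,210:390],None,fx=4.4,fy=4.4,interpolation=cv2.INTER_CUBIC))
E
```

```text
t 17.2 xyz [2.000e-03 5.561e+00 3.598e+00] w [ 0.019 -0.007 -0.011] F [ 0.84 -0.58  0.07] grip 85.9
[ 25.85859832  -0.21582835 203.29743948] pull -155.9085983221383
```

View pics/t_w.png

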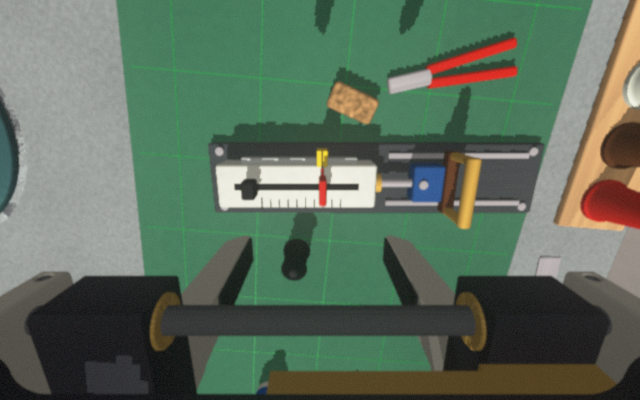

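View pics/t_z.png

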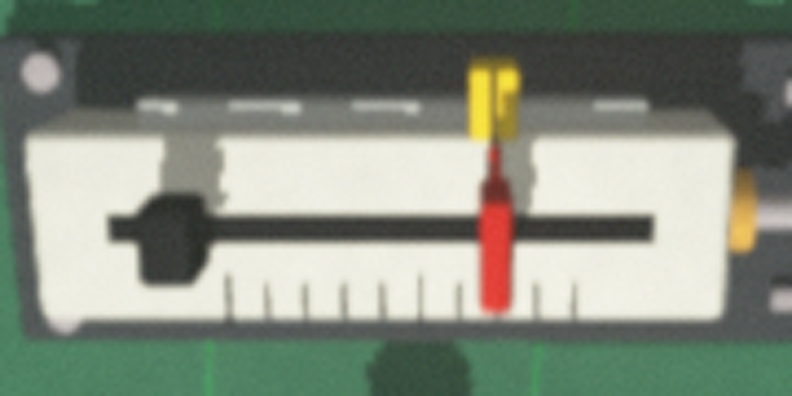

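The red arrow at zoom column 494 points at the clip's line at 495, and the pusher is home at the left. A numeric check that the clip hasn't moved:

Run:
```python
from h import *
g=np.load("g.npy"); c,s=wcam()
z=lambda a:(np.array(a,float)+.5)/4.4-.5+[210,135]
P=lambda uv,h:w2g(g,ray(c,*z(uv),h+3)[None])[0].round(2)
print(s["position"])
print("clip edges",P([470,105],53),P([519,105],53),"arrow tip",P([494.5,155],51),"arrow base",P([494,180],51))
print("fin top",P([481,308],78.5),P([512,308],78.5),"ticks",P([229,305],50),P([420,305],50),P([460,305],50),P([537,305],50),P([575,305],50),"pusher front",P([207,240],70))
b=arm.camera("top"); cv2.imwrite("pics/u_t.png",b["color"])
a=cv2.imread("pics/a_top.png"); x=b["color"]
for n in("thread","cork_block","pliers","glue","jar","brush","edge_block"):
    print(n,[np.round(d["centre"],1).tolist() for d in arm.boxes_of(n,"top")[:1]])
```

```text
[520.01869999 -13.53567185 206.3229133 ]
clip edges [ 23.6  -32.84  53.  ] [ 11.49 -32.83  53.  ] arrow tip [ 17.47 -19.93  51.  ] arrow base [ 17.57 -13.51  51.  ]
fin top [21.   11.66 78.5 ] [13.61 11.67 78.5 ] ticks [86.74 19.93 50.  ] [36.8  19.99 50.  ] [26.34 20.01 50.  ] [ 6.2  20.03 50.  ] [-3.74 20.05 50.  ] pusher front [87.09 -2.93 70.  ]
thread [[165.3, 262.8]]
cork_block [[198.9, 174.7]]
pliers [[165.6, 262.9]]
glue [[236.9, 453.3]]
jar [[254.0, 166.5]]
brush [[202.0, 173.1]]
edge_block [[195.8, 453.4]]
```

View pics/u_t.png

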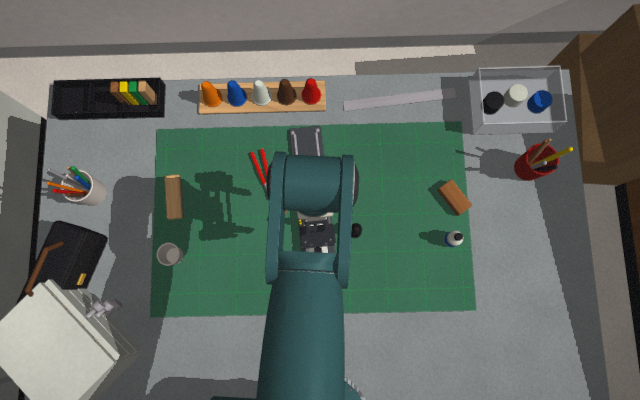

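All consistent: clip at 17.5, arrow at 17.5 and fin centre at 17.3, in the same shifted frame. The pusher is home and the bystanders are unmoved. Handing in.

Run:
```python
from bench import arm
s=arm.state(); print(s["time_s"],s["wrist_force"],s["joint_velocities"].round(2))
print(arm.close_job())
```

```text
17.7 [ 0.16501909 -0.35822794  0.15914822] [-0.08 -0.38  0.18 -0.03  0.03 -0.07]
the job is handed in; nothing more can be done
None
```

The proof test is done and handed in at 17.7 s, with the arm clear of the bench.

**What I did**
- I pushed the red pointer back until it sat hard against the pusher, at about 6 N with no gap visible.
- I gripped the bar and pulled it slowly to about 69.0 mm, at about 18 N. I held it there for about 1.3 s, with the pull staying within 0.03 mm.
- I eased the bar back under grip until I felt the home stop, then opened the gripper and lifted away.

**Last checks**
- **Pointer and clip:** in the wrist picture the red arrow and the fin centre are within about 0.3 mm of the clip line. Measured against the scale ticks, the clip has not moved.
- **Bar and pusher:** the pusher is back at its starting place.
- **Bystanders:** the cork, pliers and spool look unmoved in the wrist picture, and the brush, jar, glue and edge block look unmoved in the top picture.

**Weak or disagreeing checks**
- My separate estimates of the clip reading spread from 68.7 to 69.3 mm.
- The scene camera's pointer position carries a constant offset of about 5 mm, so I only used it to compare one position with another.
- The last check picture was taken while the arm was still settling, about 3.4 mm off, so only its relative distances count.
- In the last top picture the detection network gave wrong positions for the cork and the spool. The arm was partly in the way, and I checked both by eye instead.

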